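# Seat a casting mould and clamp it square with two screws

## Robot

A 6-joint arm with a two-finger parallel gripper is mounted at the origin on the work surface. World frame = base frame: x ahead of the robot, y to its left, z up, the work surface at z = 0. Lengths are in m, angles in rad, forces in N, time in s.
With the tool pointing down it reaches from about 0.35 to 0.8 m from the base axis. Payload 7.3 kg.
Tool frame: the origin (TCP) lies on the front face of the gripper's body, between the roots of the fingers; the fingertips stand 73 mm ahead of it and the grasp point (between the pads) lies 54 mm ahead of it (grasp_offset is the distance from the TCP to the grasp point, in m); z points along the fingers, y is the direction in which the jaws open and shut (so a half turn about z gives the same grasp; the last joint's range is limited). The gripper opens to 85 mm and grips with 20 to 120 N. Pads are 22 mm wide; open, the fingers measure 114 mm over their backs; the gripper's body (76 mm by 85 mm) begins 54 mm behind the grasp point. The pads swing forward as they close: fully open they stand 13 mm farther back than shut.
Start: joints at [-1.448, 0.342, 1.524, -0, 1.275, -0.146], TCP at [0.139, -0.506, 0.304] pointing down, gripper open.
Joint ranges: [-2.53, 2.53], [-0.77, 2.02], [0.04, 2.7], [-1, 4.14], [0.28, 2.66], [-3.11, 3.11]. Speed limits (rad/s): [2.57, 2.57, 3.14, 3.14, 3.14, 3.14].

## Interface

Orientations are given as a unit quaternion [x, y, z, w].
In Python, from workcell import state, get_image, sign_off, grasp_offset gives the robot as it stands.
- The arm moves only by the tool move_arm, never from a script. Its argument "rows" is a list of rows, each an object with "grip": the finger opening in mm, from 0 to 85.4; "linear": the shift along the tool's x, y, z in mm, a list of three; "spin": the turn about the tool's z in rad. In form: [{"grip": grip, "linear": [x, y, z], "spin": spin}, ...]. A call has 1 to 5 rows; each row is the pose to reach, as a shift and turn from the pose commanded when the call began, along the tool's axes at that moment; what a row does not reach only later rows make up. A row lasts 1/10 s, in which the tool goes at most 50 mm and 8.59 degrees, less where a joint would pass 70% of its speed; a pose out of reach is approached as far as the arm can. A call with a gripper value outside its range is refused whole. The fingers move at their own pace and stop on an object; "newtons" is the grip in N (left out, the last holds). Time passes only in rows, so rows that repeat a pose let the fingers close. It gives the time, the measured TCP pose, the force and the opening at its end, in the units of the state.
- state(): the state, without advancing time (a new reading comes with each control period).
- get_image(name): name is "scene" or "top" or "wrist"; returns a dict with "image" (400x640x3 uint8, blue, green, red), "K" (3x3 intrinsics, pixels), "distortion" ([k1, k2, p1, p2, k3] as OpenCV has them; the pictures are not rectified), "pose" (4x4, takes a point from camera to world coordinates). Camera axes: x right, y down, z forward; pixel columns grow to the right and rows downward; lengths in m; the calibration is good to about 2 mm. A picture is of the moment at which its call begins. There is no depth.
- sign_off(): hands the job in, once; it reports no verdict.
The state is a dict: "t": time; "q": joint angles; "qd": joint speeds; "tau": joint torques, N m; "eef_pos": TCP position; "ee_rot": TCP orientation; "ft_force": force on the tool from outside, world axes, zero at the start; "moment": the same for the moment, N m; "width": finger opening in m.
Only numpy, scipy, OpenCV 4.12 (cv2) and the standard library are available. Lean on these libraries where they do the work, as an engineer would, in place of code of your own. Each camera call takes 0.05 s, during which the arm holds its last target.

## Task

Ease the casting mould back along its guides until it is fully home against the stop at the rear of the screw clamp. Then bring the pressure plate down onto it with the two knobs, turning them clockwise alternately, a little at a time, so that the plate stays level and is never cocked on its studs by more than about three quarters of a degree, and nip both up until each rubber pad holds the mould with about 80 N, which takes about 0.4 N m at each knob. Do not overtighten either side, leave the other things on the bench alone, and let go.

Things in the scene. Friction and masses are not known exactly. Their poses are not given: they have to be found in the camera images.
- clamp: Low two-screw mould clamp fixed to the bench: dark steel bed 200 mm (x) by 290 mm (y), top 24 mm above the bench. Origin: on the bench, midway between the studs; x points to the stop fence at the rear, y to the left stud. Two side guides, 9 mm high and 154 mm apart, lead the mould along x. The 12 mm studs stand at y = +105 and -105 mm, x = 0, and reach 152 mm above the bench.
- seat (a point): Point on the bed's top where the middle of the mould's underside lies when the mould is fully home (24 mm above the clamp's origin, axes as the clamp's). With a pad of nominal thickness, a pad touches the mould when its knob's top is 110 mm above this point.
- mould: Loose two-part block mould of blue tooling wax, 110 mm (x) by 150 mm (y) by 50 mm high, 0.55 to 0.9 kg, a 20 mm sprue hole in its top. Origin: centre of its underside. It starts on the bed between the guides (2 mm play each side), 45 to 65 mm short of home, partly under the plate, and slides with 3 to 10 N; its front face (-x, towards the robot) is free to push on.
- plate: Metal pressure plate bridging the two studs over the mould, 66 mm (x) by 250 mm (y) by 12 mm, with a pour hole in the middle. Origin: centre of its underside. Each knob lowers its own end (210 mm apart), so the plate cocks about its x axis if one is turned far ahead. It starts up to 0.2 degrees out of level, 0.95 to 2.2 rad of each knob above touching.
- knob_l_top (a point): Centre of the top face of the left knob (on the +y stud). Black fluted round knob, grip 44 mm in diameter, 26 mm high down from this face, on a 24 mm hub; the plate's top lies 39 mm below this point and the stud sticks out 10 to 20 mm above it. Vertical axis. Clockwise from above lowers the plate's left end, and the knob with it, 10 mm a turn (1.6 mm a radian).
- knob_r_top (a point): Centre of the top face of the right knob (on the -y stud), same as the left. Each knob turns against 0.28 N m of thread friction (the plate's weight helps by 0.01 to 0.03 N m); every newton pressed at its end of the plate adds 0.0016 N m to tightening and takes as much off loosening. It stays where it is left. After touching, a radian adds roughly 100 N at its own pad and 30 N at the other.
- pad_l: Left rubber pressure pad, 36 mm square, under the plate, 62 mm left (+y) of its middle, hidden from above. Origin: on the plate's underside. The rubber is worn: its face lies 8.4 to 9.6 mm (nominally 9) below the plate's underside, not the same left and right; this cannot be seen. Stiff, about 150 N per mm.
- pad_r: Right rubber pressure pad, 62 mm to the right (-y) of the plate's middle, otherwise as the left one, with a wear of its own.
- tongs: Steel wire crucible tongs, 260 mm long, lying on the bench to the left of the clamp; origin at the rivet, on the bench. A bystander.
- disc: Dark cutting disc, 100 mm in diameter, 4 mm thick, lying flat on the bench to the right, near the robot; origin at the centre of its underside. A bystander.
- file: Flat file with a wooden handle, 305 mm long, lying on the bench to the right of the clamp, along x; origin on the bench below its middle. A bystander.
- wax_block: Red wax block, 75 by 95 by 35 mm, on the bench to the left, beyond the tongs; origin at the centre of its underside. A bystander.
There are look-alikes about, which are no part of the job. There is more than one size of the mould; the one meant has the size given above.

How it is judged:
By the outcome, as a careful person would: the job done as asked, in the order asked, and still so for the second after the job is handed in, with the robot touching nothing.
It also fails if it takes over 72 s, if anything falls off the work surface, if the arm or the gripper's body presses on something with over 40 N, if the wrist force passes 120 N, or if a joint passes its speed limit or range.

## Working session

There is one attempt and no reset: what is moved stays moved. The work goes in short steps, Python scripts to look and compute and a tool call to move; the robot and the scene stay as the last step left them, time stands still between calls to the robot, and variables do not carry over. Pictures are saved under pics/ and viewed, and the job is handed in when it is done.

Besides the shell and the picture viewer there is one more tool, called after "Call:" as name(argument=value, ...), one argument or row to a line, values as JSON. move_arm: Moves the arm, as the interface text tells. Its arguments: {"type":"object","properties":{"rows":{"type":"array","items":{"type":"object","properties":{"grip":{"type":"number"},"linear":{"type":"array","items":{"type":"number"}},"spin":{"type":"number"}}}},"newtons":{"type":"number"}},"required":["rows"]}

```bash
ls; mkdir -p pics
python3 - <<'E'
from workcell import *
import cv2,json
print(state(), grasp_offset)
for n in ("scene","top","wrist"):
    d=get_image(n); cv2.imwrite(f"pics/{n}0.png",d["image"]); print(n,d["K"],d["distortion"],d["pose"])
E
```

```text
pics
{'t': 0.0, 'q': array([-1.44803451e+00,  3.42737631e-01,  1.52499530e+00,  1.89113884e-05,
        1.27540603e+00, -1.46010552e-01]), 'qd': array([ 0.00067167, -0.00079717, -0.0004943 , -0.0005304 , -0.00104098,
        0.00147281]), 'tau': array([ 2.31082697e-03, -4.33666384e+01, -2.46011478e+01,  3.89611978e-05,
        7.79300026e-03,  1.08281247e-05]), 'eef_pos': array([ 0.13939834, -0.5058638 ,  0.30322572]), 'ee_rot': array([ 9.90983831e-01,  1.33979282e-01,  1.80306524e-05, -7.72998060e-04]), 'ft_force': array([-0.05073575,  0.32030605, -0.62809231]), 'moment': array([ 0.07761658, -0.01356355,  0.00847444]), 'width': 0.0854077482822543} 0.0539
scene [[373.33677245   0.         318.99412775]
 [  0.         373.33677245 196.22756438]
 [  0.           0.           1.        ]] [0.02049557 0.         0.         0.         0.        ] [[-0.47391961  0.48697438 -0.73365943  1.18997012]
 [ 0.88047593  0.25000557 -0.40281429  0.384641  ]
 [-0.01274129 -0.83687106 -0.54725176  0.59452664]
 [ 0.          0.          0.          1.        ]]
top [[418.49306795   0.         317.24897357]
 [  0.         418.49306795 202.91670432]
 [  0.           0.           1.        ]] [-0.11351779  0.          0.          0.          0.        ] [[-0.01837981 -0.99784021  0.06306431  0.44996473]
 [-0.99977609  0.01900369  0.00930715 -0.0180296 ]
 [-0.0104855  -0.06287912 -0.99796607  1.28841755]
 [ 0.          0.          0.          1.        ]]
wrist [[321.89294961   0.         322.25262609]
 [  0.         321.89294961 193.99744246]
 [  0.           0.           1.        ]] [0.02206981 0.         0.         0.         0.        ] [[ 0.26604795 -0.91594192 -0.30044782  0.21663228]
 [-0.96395529 -0.25374684 -0.0800171  -0.48391122]
 [-0.00294667  0.31090665 -0.95043589  0.37193462]
 [ 0.          0.          0.          1.        ]]
```

View pics/scene0.png

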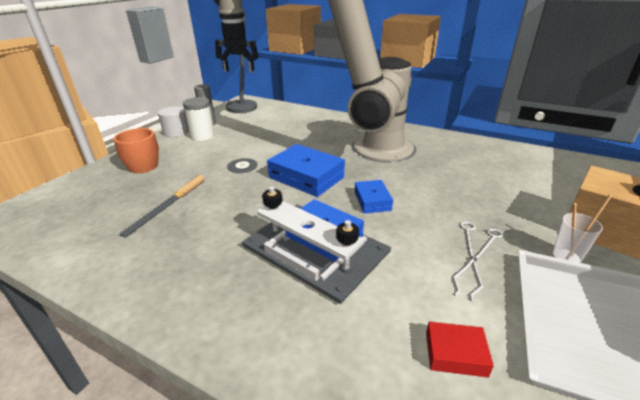

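View pics/top0.png

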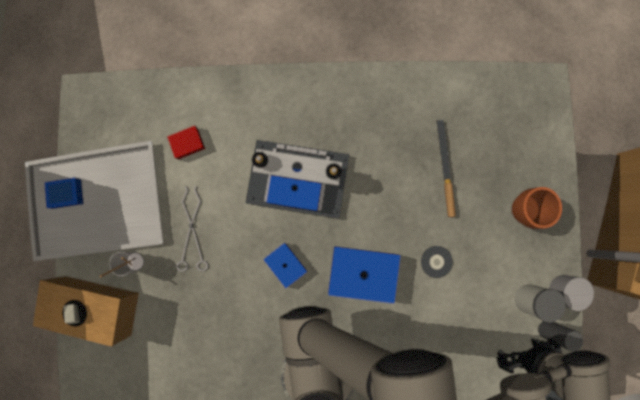

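View pics/wrist0.png

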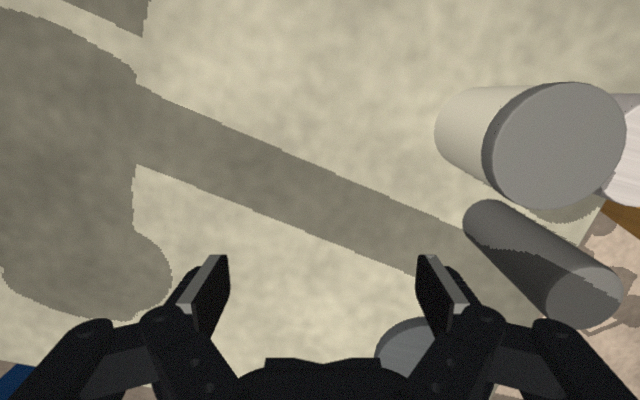

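Run:
```python
import cv2
a=cv2.imread("pics/top0.png")[125:230,230:370]; cv2.imwrite("pics/top0z.png",cv2.resize(a,None,fx=5.6,fy=5.6,interpolation=cv2.INTER_CUBIC))
a=cv2.imread("pics/scene0.png")[170:310,230:400]; cv2.imwrite("pics/scene0z.png",cv2.resize(a,None,fx=4.2,fy=4.2,interpolation=cv2.INTER_CUBIC))
```

```text
(no output)
```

View pics/top0z.png

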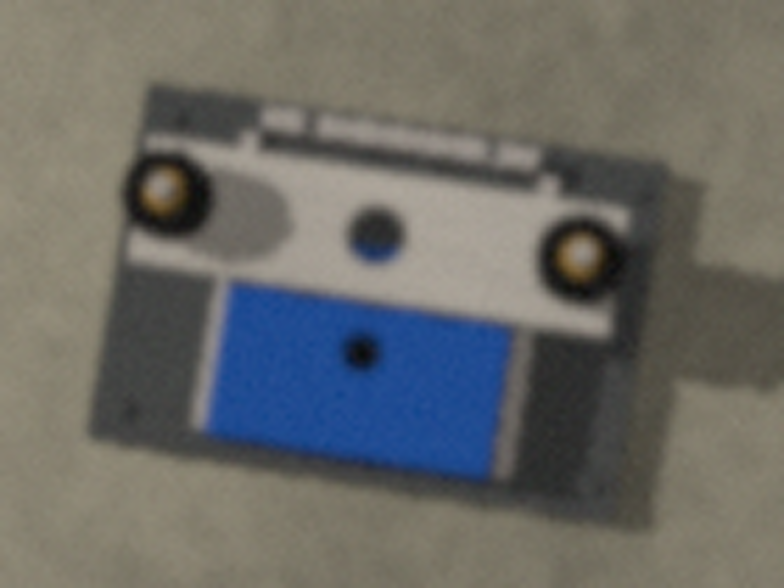

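View pics/scene0z.png

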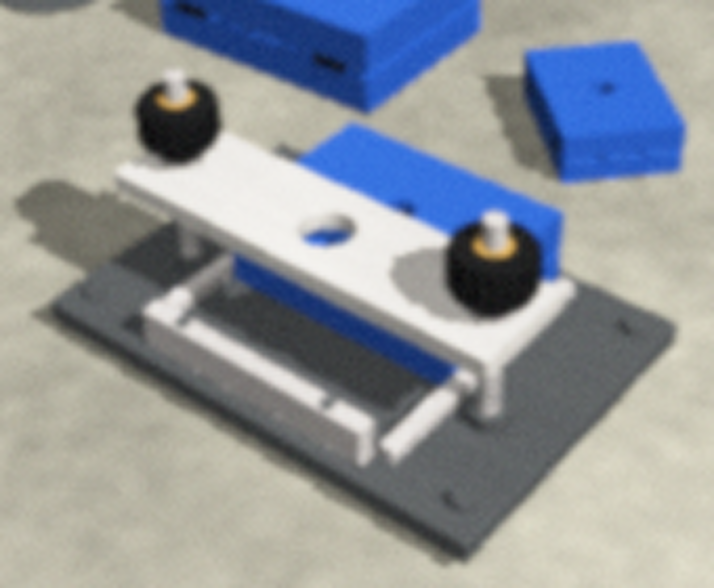

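```bash
cat > h.py <<'E'
import numpy as np,cv2
from workcell import *
def ray(d,uv,z):
    p=cv2.undistortPoints(np.array([[uv]],float),d["K"],np.array(d["distortion"]))[0,0]
    T=d["pose"]; v=T[:3,:3]@[p[0],p[1],1]; o=T[:3,3]
    return o+v*(z-o[2])/v[2]
def proj(d,P):
    T=d["pose"]; P=np.atleast_2d(P); C=(P-T[:3,3])@T[:3,:3]
    return cv2.projectPoints(C,np.zeros(3),np.zeros(3),d["K"],np.array(d["distortion"]))[0][:,0]
def tool():
    s=state(); from scipy.spatial.transform import Rotation as R
    return s,R.from_quat(s["ee_rot"]).as_matrix()
E
python3 - <<'E'
from h import *
d=get_image("top"); s=get_image("scene")
f=lambda x,y:(x/5.6+230,y/5.6+125)
g=lambda x,y:(x/4.2+230,y/4.2+170)
for n,p,z in [("TL",(150,87),.024),("TR",(663,163),.024),("BL",(90,437),.024),("BR",(632,525),.024),("kl",(168,194),.137),("kr",(582,260),.137),("mfl",(207,434),.074),("mfr",(494,479),.074),("pl hole",(376,235),.099),("sprue",(361,351),.074)]:
    print(n,ray(d,f(*p),z).round(4))
for n,p,z in [("kl",(494,245),.137),("kr",(175,99),.137),("corner rearleft",(468,558),.024),("rr",(50,310),.024),("fl",(675,330),.024)]:
    print("scene",n,ray(s,g(*p),z).round(4))
E
```

```text
TL [0.7257 0.1762 0.024 ]
TR [ 0.6774 -0.1041  0.024 ]
BL [0.5336 0.2103 0.024 ]
BR [ 0.4805 -0.0827  0.024 ]
kl [0.6467 0.1501 0.137 ]
kr [ 0.6093 -0.0551  0.137 ]
mfl [0.5307 0.1399 0.074 ]
mfr [ 0.5045 -0.0091  0.074 ]
pl hole [0.6295 0.0488 0.099 ]
sprue [0.5725 0.0589 0.074 ]
scene kl [0.6528 0.1531 0.137 ]
scene kr [ 0.616 -0.053  0.137]
scene corner rearleft [0.7379 0.1825 0.024 ]
scene rr [ 0.6871 -0.0995  0.024 ]
scene fl [0.5429 0.2145 0.024 ]
```

Call:
move_arm(
  rows=[
    {"grip": 85, "linear": [35, -33, 0], "spin": 0.09},
    {"grip": 85, "linear": [70, -66, 0], "spin": 0.18},
    {"grip": 85, "linear": [105, -99, 0], "spin": 0.27},
    {"grip": 85, "linear": [140, -132, 0], "spin": 0.36},
    {"grip": 85, "linear": [175, -165, 0], "spin": 0.447},
  ],
)

```text
t: 0.75
eef_pos: [0.2649, -0.2989, 0.3039]
ee_rot: [0.996, -0.091, 0.0, 0.0]
ft_force: [0.6, -0.1, 0.1]
width: 0.085
```

```bash
cat >> h.py <<'E'
def togo(x,y,z,yaw):
    s,R=tool(); p=s["eef_pos"]; cur=np.arctan2(R[1,0],R[0,0])
    d=R.T@(np.array([x,y,z])-p)*1000
    print("t",round(s["t"],2),"pos",p.round(4),"yaw",round(cur,4),"tilt",R[2,2].round(5),"q6",s["q"][5].round(3),"F",s["ft_force"].round(2),"M",s["moment"].round(3),"w",round(s["width"],4))
    print("shift mm",d.round(1),"spin",round(-(yaw-cur),4))
PSI=-0.178
def cl(x,y,c=(0.630,0.048),psi=None):
    psi=PSI if psi is None else psi
    return c[0]+x*np.cos(psi)-y*np.sin(psi), c[1]+x*np.sin(psi)+y*np.cos(psi)
E
python3 - <<'E'
from h import *
print(cl(-.15,0)); togo(*cl(-.15,0),.25,PSI)
d=get_image("top")
for n,p in [("small",[(286,243),(307,262),(286,287),(265,265)]),("big",[(333,247),(400,254),(395,302),(329,296)])]:
    for q in p: print(n,ray(d,q,.04).round(3))
E
```

```text
(np.float64(0.4823700323985694), np.float64(0.07455922939395176))
t 0.75 pos [ 0.2649 -0.2989  0.3039] yaw -0.1826 tilt -1.0 q6 0.715 F [ 0.65 -0.11  0.13] M [ 0.035 -0.006 -0.037] w 0.085
shift mm [ 146.1 -406.7   53.9] spin -0.0046
small [0.411 0.089 0.04 ]
small [0.354 0.027 0.04 ]
small [0.28  0.091 0.04 ]
small [0.347 0.153 0.04 ]
big [ 0.397 -0.051  0.04 ]
big [ 0.372 -0.25   0.04 ]
big [ 0.23  -0.232  0.04 ]
big [ 0.252 -0.036  0.04 ]
```

Call:
move_arm(
  rows=[
    {"grip": 85, "linear": [28, -39, 0], "spin": 0},
    {"grip": 85, "linear": [56, -78, 0], "spin": 0},
    {"grip": 85, "linear": [84, -117, 0], "spin": 0},
    {"grip": 85, "linear": [112, -156, 0], "spin": 0},
    {"grip": 85, "linear": [140, -195, 0], "spin": 0},
  ],
)

```text
t: 1.3
eef_pos: [0.4378, -0.1319, 0.304]
ee_rot: [0.996, -0.089, 0.0, 0.0]
ft_force: [0.4, -1.2, 0.4]
width: 0.0853
```

Call:
move_arm(
  rows=[
    {"grip": 85, "linear": [29, -40, 0], "spin": 0},
    {"grip": 85, "linear": [58, -80, 0], "spin": 0},
    {"grip": 85, "linear": [87, -120, 0], "spin": 0},
    {"grip": 85, "linear": [116, -160, 0], "spin": 0},
    {"grip": 85, "linear": [150, -200, 0], "spin": 0},
  ],
)

```text
t: 1.8
eef_pos: [0.6189, 0.0371, 0.3038]
ee_rot: [0.996, -0.089, -0.0, 0.0]
ft_force: [-0.0, -1.2, 0.8]
width: 0.085
```

Run:
```python
from h import *
d=get_image("wrist"); cv2.imwrite("pics/w1.png",d["image"])
import pickle; pickle.dump(d,open("w1.pkl","wb"))
togo(*cl(0,0),.3,PSI); print(d["pose"].round(4))
```

```text
t 1.85 pos [0.6232 0.0415 0.3022] yaw -0.1746 tilt -0.99999 q6 1.687 F [-1.14  2.29  0.03] M [0.025 0.069 0.016] w 0.085
shift mm [ 5.6 -7.6  2.2] spin 0.0034
[[-1.760e-01 -9.354e-01 -3.068e-01  6.977e-01]
 [-9.844e-01  1.671e-01  5.550e-02  2.400e-02]
 [-6.000e-04  3.118e-01 -9.502e-01  3.724e-01]
 [ 0.000e+00  0.000e+00  0.000e+00  1.000e+00]]
```

View pics/w1.png

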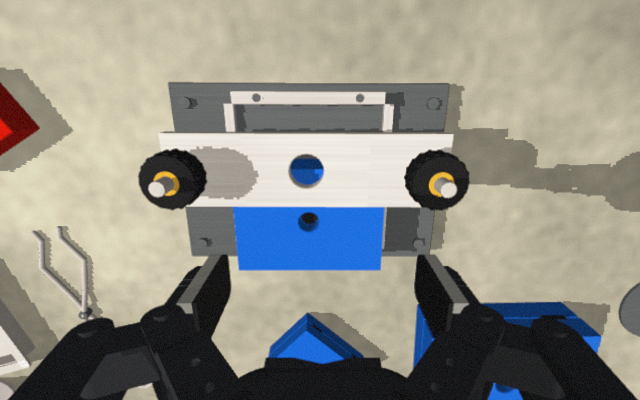

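Run:
```python
import cv2
a=cv2.imread("pics/w1.png")
cv2.imwrite("pics/w1l.png",cv2.resize(a[130:220,130:220],None,fx=6,fy=6,interpolation=cv2.INTER_CUBIC))
cv2.imwrite("pics/w1r.png",cv2.resize(a[130:220,395:485],None,fx=6,fy=6,interpolation=cv2.INTER_CUBIC))
```

```text
(no output)
```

View pics/w1l.png

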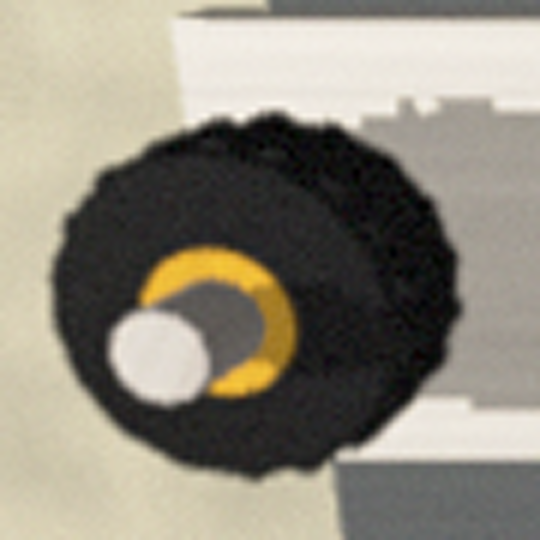

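View pics/w1r.png

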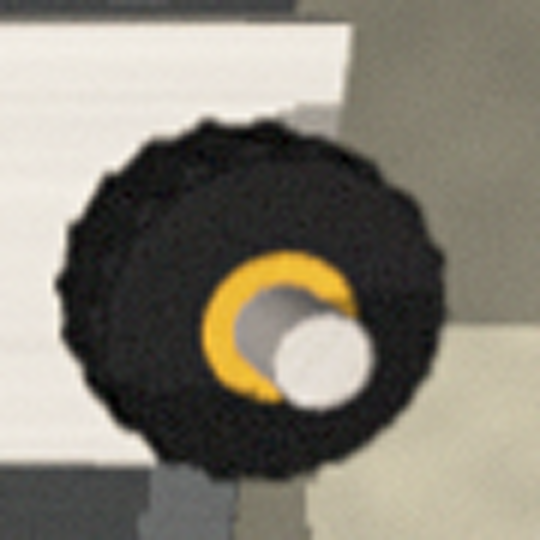

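Run:
```python
from h import *; import pickle
d=pickle.load(open("w1.pkl","rb"))
L=(166.1,183.1);R=(441.3,183.9)
for z in (.134,.137,.14):
    l=ray(d,L,z);r=ray(d,R,z);v=l-r
    print(z,l.round(4),r.round(4),"sep",np.hypot(*v[:2]).round(4),"psi",np.arctan2(-v[0],v[1]).round(4),"mid",((l+r)/2).round(4))
for n,p,z in [("bedTL",(169,83),.024),("bedTR",(448,83),.024),("mfl",(237,270),.074),("mfr",(381,270),.074),("hole",(306.5,171),.098),("fence L",(232,92),.05)]:
    print(n,ray(d,p,z).round(4))
```

```text
0.134 [0.6504 0.1543 0.134 ] [ 0.6127 -0.0536  0.134 ] sep 0.2114 psi -0.1797 mid [0.6315 0.0504 0.134 ]
0.137 [0.651  0.1527 0.137 ] [ 0.6137 -0.0526  0.137 ] sep 0.2087 psi -0.1797 mid [0.6324 0.05   0.137 ]
0.14 [0.6516 0.1511 0.14  ] [ 0.6148 -0.0517  0.14  ] sep 0.206 psi -0.1797 mid [0.6332 0.0497 0.14  ]
bedTL [0.7295 0.1769 0.024 ]
bedTR [ 0.6797 -0.1025  0.024 ]
mfl [0.5341 0.1448 0.074 ]
mfr [ 0.5073 -0.0047  0.074 ]
hole [0.6324 0.0499 0.098 ]
fence L [0.7093 0.1094 0.05  ]
```

```bash
sed -i 's/c=(0.630,0.048)/c=(0.632,0.050)/' h.py
python3 - <<'E'
from h import *
togo(*cl(-.15,0),.118,PSI)
E
```

```text
t 1.85 pos [0.6232 0.0415 0.3022] yaw -0.1746 tilt -0.99999 q6 1.687 F [-1.14  2.29  0.03] M [0.025 0.069 0.016] w 0.085
shift mm [-143.1   -9.8  184. ] spin 0.0034
```

Call:
move_arm(
  rows=[
    {"grip": 85, "linear": [-48, -2, 10], "spin": 0},
    {"grip": 85, "linear": [-95, -3, 25], "spin": 0},
    {"grip": 85, "linear": [-130, -4, 60], "spin": 0},
    {"grip": 85, "linear": [-148, -5, 105], "spin": 0},
    {"grip": 85, "linear": [-148, -5, 145], "spin": 0},
  ],
)

```text
t: 2.35
eef_pos: [0.4703, 0.0669, 0.158]
ee_rot: [0.996, -0.088, -0.0, 0.0]
ft_force: [1.0, 0.3, 0.4]
width: 0.0849
```

Run:
```python
from h import *
togo(*cl(-.15,0),.118,PSI)
```

```text
t 2.35 pos [0.4703 0.0669 0.158 ] yaw -0.177 tilt -1.0 q6 1.728 F [1.02 0.3  0.42] M [-0.039 -0.044 -0.003] w 0.0849
shift mm [ 12.1 -12.   39.9] spin 0.001
```

Call:
move_arm(
  rows=[
    {"grip": 85, "linear": [5, -12, 20], "spin": 0},
    {"grip": 85, "linear": [10, -12, 40], "spin": 0},
    {"grip": 85, "linear": [12, -12, 40], "spin": 0},
  ],
)

```text
t: 2.65
eef_pos: [0.486, 0.076, 0.1167]
ee_rot: [0.996, -0.089, -0.002, 0.0]
ft_force: [0.9, -1.0, 0.1]
width: 0.0848
```

Run:
```python
from h import *
togo(*cl(-.15,0),.118,PSI)
d=get_image("scene"); cv2.imwrite("pics/s2.png",cv2.resize(d["image"][120:310,200:440],None,fx=3,fy=3))
```

```text
t 2.65 pos [0.486  0.076  0.1167] yaw -0.1777 tilt -0.99999 q6 1.748 F [ 0.95 -1.03  0.07] M [-0.035 -0.039  0.017] w 0.0848
shift mm [-1.7 -0.3 -1.3] spin 0.0003
```

View pics/s2.png

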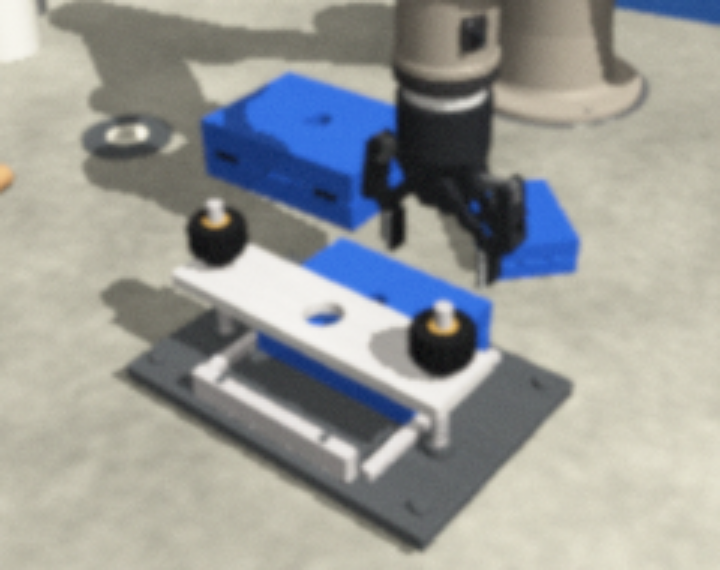

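Call:
move_arm(
  rows=[
    {"grip": 85, "linear": [8, 0, 5], "spin": 0},
    {"grip": 85, "linear": [15, 0, 5], "spin": 0},
    {"grip": 85, "linear": [20, 0, 5], "spin": 0},
    {"grip": 85, "linear": [24, 0, 5], "spin": 0},
    {"grip": 85, "linear": [29, 0, 5], "spin": 0},
  ],
)

```text
t: 3.2
eef_pos: [0.5136, 0.0711, 0.1141]
ee_rot: [0.996, -0.089, -0.003, 0.0]
ft_force: [-10.6, 1.4, 9.1]
width: 0.0848
```

Call:
move_arm(
  rows=[
    {"grip": 85, "linear": [6, 0, 0], "spin": 0},
    {"grip": 85, "linear": [12, 0, 0], "spin": 0},
    {"grip": 85, "linear": [18, 0, 0], "spin": 0},
    {"grip": 85, "linear": [24, 0, 0], "spin": 0},
    {"grip": 85, "linear": [29, 0, 0], "spin": 0},
  ],
)

```text
t: 3.7
eef_pos: [0.5427, 0.0659, 0.1141]
ee_rot: [0.996, -0.089, -0.002, 0.0]
ft_force: [-8.0, 0.2, 5.5]
width: 0.0848
```

Run:
```python
from h import *
togo(*cl(-.066,0),.113,PSI)
d=get_image("wrist"); cv2.imwrite("pics/w3.png",d["image"])
```

```text
t 3.7 pos [0.5427 0.0659 0.1141] yaw -0.1781 tilt -0.99999 q6 1.729 F [-8.01  0.19  5.49] M [ 0.138  1.144 -0.011] w 0.0848
shift mm [24.7 -0.2  1. ] spin -0.0001
```

View pics/w3.png

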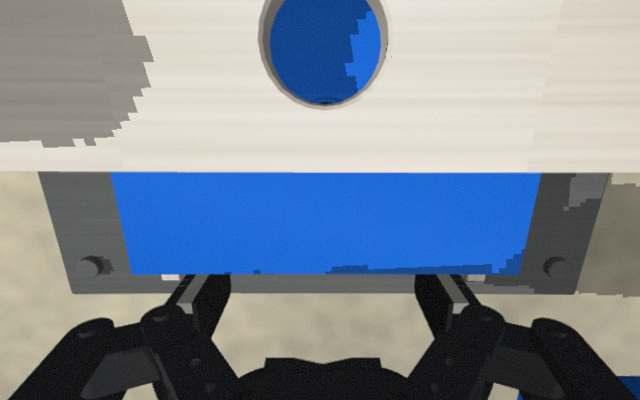

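Call:
move_arm(
  rows=[
    {"grip": 85, "linear": [5, 0, 0], "spin": 0},
    {"grip": 85, "linear": [10, 0, 0], "spin": 0},
    {"grip": 85, "linear": [15, 0, 0], "spin": 0},
    {"grip": 85, "linear": [18, 0, 0], "spin": 0},
  ],
)

```text
t: 4.15
eef_pos: [0.5607, 0.0627, 0.1139]
ee_rot: [0.996, -0.089, -0.002, 0.0]
ft_force: [-7.7, 2.3, 5.2]
width: 0.0851
```

Call:
move_arm(
  rows=[
    {"grip": 85, "linear": [2, 0, 0], "spin": 0},
    {"grip": 85, "linear": [4, 0, 0], "spin": 0},
  ],
)

```text
t: 4.35
eef_pos: [0.5642, 0.062, 0.114]
ee_rot: [0.996, -0.089, -0.002, 0.0]
ft_force: [-7.7, 0.5, 4.1]
width: 0.0852
```

Call:
move_arm(
  rows=[
    {"grip": 85, "linear": [1, 0, 0], "spin": 0},
    {"grip": 85, "linear": [2, 0, 0], "spin": 0},
  ],
)

```text
t: 4.55
eef_pos: [0.5662, 0.0617, 0.114]
ee_rot: [0.996, -0.089, -0.002, 0.0]
ft_force: [-6.7, 0.3, 4.9]
width: 0.0852
```

Call:
move_arm(
  rows=[
    {"grip": 85, "linear": [1, 0, 0], "spin": 0},
    {"grip": 85, "linear": [2, 0, 0], "spin": 0},
  ],
)

```text
t: 4.75
eef_pos: [0.5672, 0.0615, 0.114]
ee_rot: [0.996, -0.089, -0.003, 0.0]
ft_force: [-14.0, 2.3, 10.1]
width: 0.0849
```

Call:
move_arm(
  rows=[
    {"grip": 85, "linear": [1, 0, 0], "spin": 0},
    {"grip": 85, "linear": [2, 0, 0], "spin": 0},
  ],
)

```text
t: 4.95
eef_pos: [0.5674, 0.0615, 0.114]
ee_rot: [0.996, -0.089, -0.006, -0.0]
ft_force: [-21.8, 3.1, 15.9]
width: 0.085
```

Call:
move_arm(
  rows=[
    {"grip": 85, "linear": [1, 0, 0], "spin": 0},
  ],
)

```text
t: 5.05
eef_pos: [0.5676, 0.0615, 0.114]
ee_rot: [0.996, -0.089, -0.007, -0.0]
ft_force: [-24.1, 4.4, 18.6]
width: 0.0849
```

Run:
```python
from h import *
togo(*cl(-.066,0),.113,PSI)
d=get_image("scene"); cv2.imwrite("pics/s4.png",cv2.resize(d["image"][160:310,230:400],None,fx=4,fy=4,interpolation=cv2.INTER_CUBIC))
d=get_image("wrist"); cv2.imwrite("pics/w4.png",d["image"])
```

```text
t 5.05 pos [0.5676 0.0615 0.114 ] yaw -0.1781 tilt -0.99991 q6 1.722 F [-24.11   4.37  18.6 ] M [ 0.57   3.37  -0.154] w 0.0849
shift mm [-0.6 -0.1  1. ] spin -0.0001
```

View pics/s4.png

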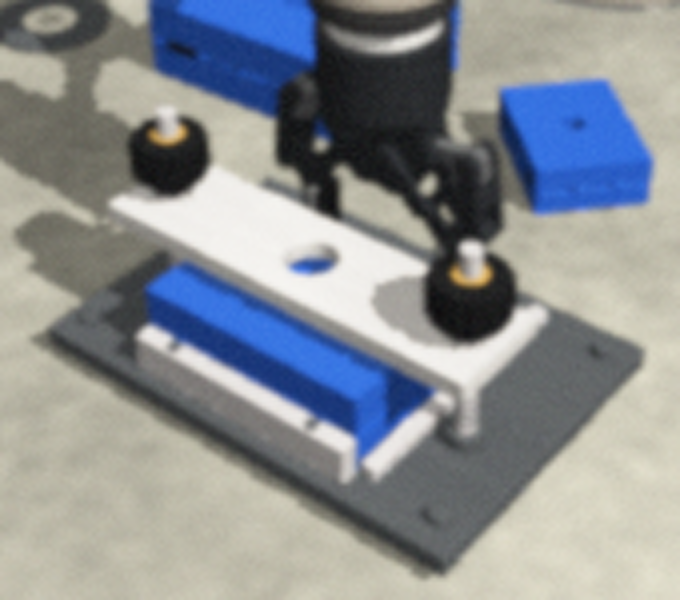

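View pics/w4.png

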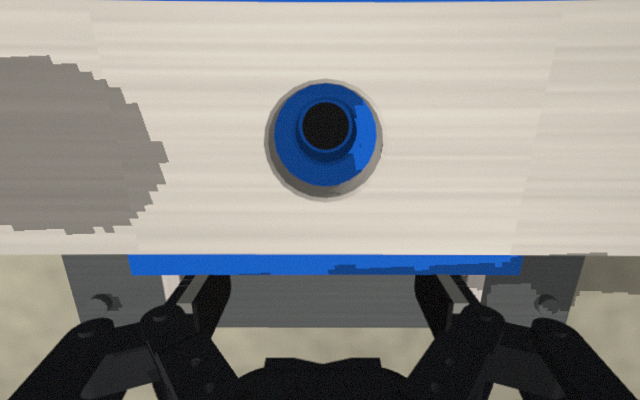

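Call:
move_arm(
  rows=[
    {"grip": 85, "linear": [-5, 0, 0], "spin": 0},
    {"grip": 85, "linear": [-20, 0, -3], "spin": 0},
    {"grip": 85, "linear": [-40, 0, -40], "spin": -0.14},
    {"grip": 85, "linear": [-40, 0, -85], "spin": -0.28},
    {"grip": 66, "linear": [-35, 0, -125], "spin": -0.42},
  ],
)

```text
t: 5.65
eef_pos: [0.5377, 0.0669, 0.2411]
ee_rot: [0.992, 0.124, 0.0, 0.0]
ft_force: [1.5, -0.8, -1.0]
width: 0.0726
```

```bash
cat >> h.py <<'E'
KL=(0.651,0.153); KR=(0.6135,-0.0528)
E
python3 - <<'E'
from h import *
togo(*KL,.24,PSI+np.pi/2)
E
```

```text
t 5.65 pos [0.5377 0.0669 0.2411] yaw 0.2479 tilt -1.0 q6 1.305 F [ 1.46 -0.75 -1.  ] M [ 0.001 -0.023  0.023] w 0.0726
shift mm [130.9 -55.7   1.1] spin -1.1449
```

Call:
move_arm(
  rows=[
    {"grip": 66, "linear": [40, -17, 0], "spin": -0.145},
    {"grip": 66, "linear": [80, -34, 0], "spin": -0.29},
    {"grip": 66, "linear": [115, -49, 0], "spin": -0.435},
    {"grip": 66, "linear": [131, -56, 0], "spin": -0.58},
    {"grip": 66, "linear": [131, -56, 0], "spin": -0.725},
  ],
)

```text
t: 6.15
eef_pos: [0.6536, 0.1541, 0.2384]
ee_rot: [0.884, 0.468, 0.001, 0.0]
ft_force: [-0.2, 0.4, -0.4]
width: 0.0661
```

Run:
```python
from h import *
d=get_image("wrist"); cv2.imwrite("pics/w5.png",d["image"])
import pickle; pickle.dump(d,open("w5.pkl","wb"))
togo(*KL,.1745,PSI+np.pi/2)
```

```text
t 6.2 pos [0.6529 0.1534 0.2385] yaw 0.9811 tilt -1.0 q6 0.706 F [-0.67 -0.22  0.42] M [-0.023  0.029 -0.006] w 0.0661
shift mm [-1.4 -1.4 64. ] spin -0.4117
```

View pics/w5.png

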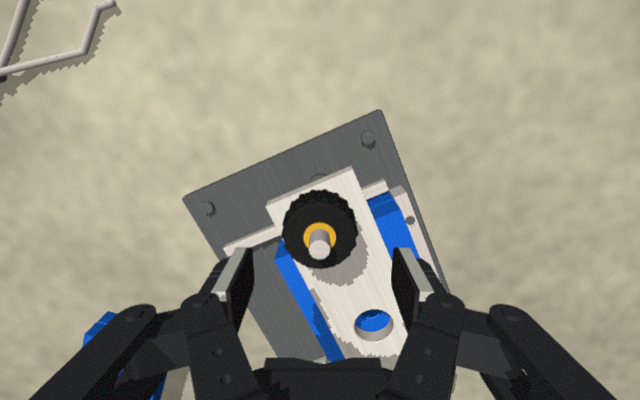

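Run:
```python
from h import *; import pickle
d=pickle.load(open("w5.pkl","rb"))
hsv=cv2.cvtColor(d["image"],cv2.COLOR_BGR2HSV); m=cv2.inRange(hsv,(15,140,100),(35,255,255))
ys,xs=np.nonzero(m); print(len(xs),xs.min(),xs.max(),ys.min(),ys.max())
u=((xs.min()+xs.max())/2,(ys.min()+ys.max())/2); print(u)
for z in (.134,.1365,.139): print(ray(d,u,z).round(4))
print(proj(d,[[*KL,.1365]]))
```

```text
365 303 335 222 247
(np.float64(319.0), np.float64(234.5))
[0.6514 0.1547 0.134 ]
[0.6521 0.1557 0.1365]
[0.6528 0.1566 0.139 ]
[[320.02979467 238.90327519]]
```

Call:
move_arm(
  rows=[
    {"grip": 66, "linear": [-1, -1, 30], "spin": 0},
    {"grip": 66, "linear": [-1, -1, 60], "spin": 0},
    {"grip": 66, "linear": [-1, -1, 64], "spin": 0},
  ],
)

```text
t: 6.5
eef_pos: [0.6488, 0.1517, 0.1712]
ee_rot: [0.886, 0.464, -0.003, -0.001]
ft_force: [-0.5, 0.2, -0.4]
width: 0.0654
```

Run:
```python
from h import *
d=get_image("wrist"); cv2.imwrite("pics/w6.png",d["image"])
togo(*KL,.1745,PSI+np.pi/2)
```

```text
t 6.55 pos [0.6495 0.1518 0.1727] yaw 0.9646 tilt -0.99999 q6 0.721 F [-0.53 -0.03 -1.05] M [-0.049  0.028  0.05 ] w 0.0659
shift mm [ 1.8  0.5 -1.8] spin -0.4282
```

View pics/w6.png

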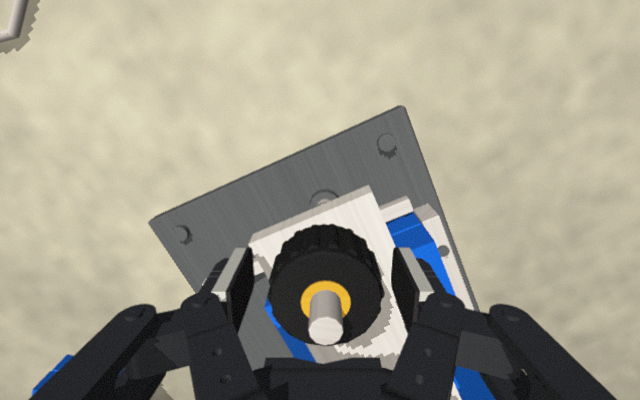

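Call:
move_arm(
  newtons=50,
  rows=[
    {"grip": 40, "linear": [1.5, 0.5, -1], "spin": 0},
    {"grip": 36, "linear": [1.5, 0.5, -1], "spin": 0},
    {"grip": 36, "linear": [1.5, 0.5, -1], "spin": 0},
  ],
)

```text
t: 6.85
eef_pos: [0.6517, 0.1541, 0.1786]
ee_rot: [0.886, 0.465, 0.001, -0.0]
ft_force: [-5.9, 1.8, 4.3]
width: 0.0427
```

Run:
```python
from h import *
togo(*KL,.1745,PSI+np.pi/2)
d=get_image("wrist"); cv2.imwrite("pics/w7.png",d["image"])
```

```text
t 6.85 pos [0.6517 0.1541 0.1786] yaw 0.9664 tilt -1.0 q6 0.721 F [-5.86  1.83  4.28] M [ 0.4    0.863 -0.053] w 0.0427
shift mm [-1.3  0.   4.1] spin -0.4264
```

View pics/w7.png

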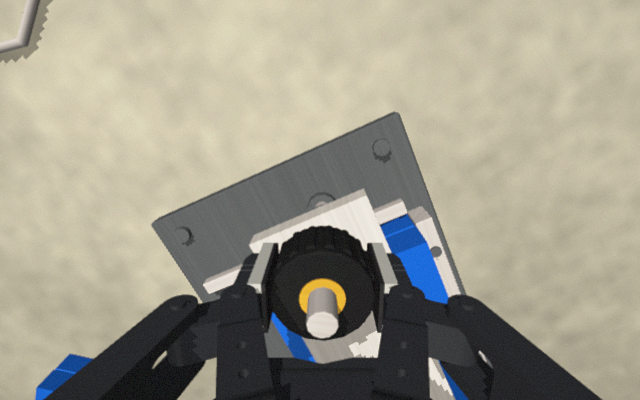

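Call:
move_arm(
  rows=[
    {"grip": 36, "linear": [0, 0, 0.2], "spin": 0.12},
    {"grip": 36, "linear": [0, 0, 0.4], "spin": 0.24},
    {"grip": 36, "linear": [0, 0, 0.6], "spin": 0.36},
    {"grip": 36, "linear": [0, 0, 0.8], "spin": 0.48},
    {"grip": 36, "linear": [0, 0, 1.0], "spin": 0.6},
  ],
)

```text
t: 7.4
eef_pos: [0.6524, 0.1532, 0.1776]
ee_rot: [0.984, 0.18, 0.001, 0.0]
ft_force: [-2.7, -2.0, 3.5]
width: 0.0427
```

Run:
```python
from h import *
togo(*KL,.1745,PSI+np.pi/2)
d=get_image("wrist"); cv2.imwrite("pics/w8.png",d["image"])
```

```text
t 7.4 pos [0.6524 0.1532 0.1776] yaw 0.362 tilt -1.0 q6 1.326 F [-2.66 -1.98  3.5 ] M [-0.22   0.403  0.245] w 0.0427
shift mm [-1.4 -0.3  3.1] spin -1.0308
```

View pics/w8.png

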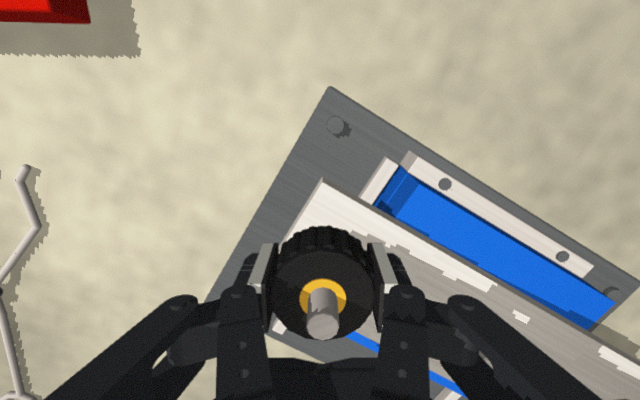

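Call:
move_arm(
  rows=[
    {"grip": 66, "linear": [0, 0, 0], "spin": 0},
    {"grip": 66, "linear": [0, 0, -4], "spin": 0},
    {"grip": 66, "linear": [0, 0, -44], "spin": -0.1},
    {"grip": 66, "linear": [-18, 30, -64], "spin": -0.22},
    {"grip": 66, "linear": [-42, 70, -64], "spin": -0.35},
  ],
)

```text
t: 7.95
eef_pos: [0.6394, 0.0739, 0.2434]
ee_rot: [0.935, 0.356, 0.004, 0.001]
ft_force: [0.3, -0.2, 0.3]
width: 0.0659
```

Run:
```python
from h import *
togo(*KR,.24,0.966)
```

```text
t 7.95 pos [0.6394 0.0739 0.2434] yaw 0.7277 tilt -0.99996 q6 0.839 F [ 0.32 -0.19  0.33] M [ 0.027 -0.035 -0.012] w 0.0659
shift mm [-103.6   77.4    3.1] spin -0.2383
```

Call:
move_arm(
  rows=[
    {"grip": 66, "linear": [-38, 28, 0], "spin": -0.12},
    {"grip": 66, "linear": [-76, 56, 0], "spin": -0.23},
    {"grip": 66, "linear": [-100, 74, 2], "spin": -0.23},
    {"grip": 66, "linear": [-102, 76, 5], "spin": -0.23},
  ],
)

```text
t: 8.35
eef_pos: [0.6105, -0.0554, 0.2349]
ee_rot: [0.891, 0.455, 0.0, 0.001]
ft_force: [0.0, 0.3, -0.3]
width: 0.0657
```

Run:
```python
from h import *
d=get_image("wrist"); cv2.imwrite("pics/w9.png",d["image"])
togo(*KR,.1755,0.966)
hsv=cv2.cvtColor(d["image"],cv2.COLOR_BGR2HSV); m=cv2.inRange(hsv,(15,140,100),(35,255,255))
ys,xs=np.nonzero(m); print(len(xs),xs.min(),xs.max(),ys.min(),ys.max())
print(proj(d,[[*KR,.1365]]))
```

```text
t 8.4 pos [ 0.6106 -0.0538  0.2341] yaw 0.9447 tilt -1.0 q6 0.413 F [ 0.79  0.21 -0.1 ] M [-0.015  0.025 -0.051] w 0.0658
shift mm [ 2.5  1.7 58.6] spin -0.0213
400 307 340 215 241
[[324.18330435 231.40336555]]
```

View pics/w9.png

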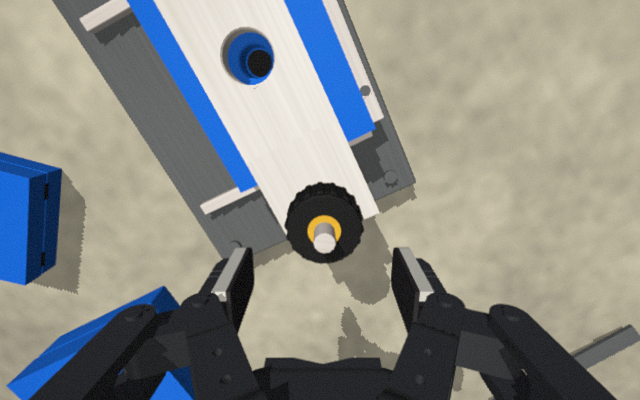

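Call:
move_arm(
  rows=[
    {"grip": 66, "linear": [2.5, 1.7, 30], "spin": 0},
    {"grip": 66, "linear": [2.5, 1.7, 58], "spin": 0},
    {"grip": 66, "linear": [2.5, 1.7, 58], "spin": 0},
  ],
)

```text
t: 8.7
eef_pos: [0.6121, -0.0488, 0.1724]
ee_rot: [0.89, 0.457, -0.003, -0.002]
ft_force: [-0.5, -0.0, 0.1]
width: 0.0659
```

Run:
```python
from h import *
togo(*KR,.1755,0.966)
```

```text
t 8.7 pos [ 0.6121 -0.0488  0.1724] yaw 0.9489 tilt -0.99997 q6 0.417 F [-0.54 -0.03  0.13] M [ 0.006 -0.004 -0.002] w 0.0659
shift mm [-2.4  3.4 -3.1] spin -0.0171
```

Call:
move_arm(
  newtons=50,
  rows=[
    {"grip": 40, "linear": [0, 0, 0], "spin": 0},
    {"grip": 36, "linear": [0, 0, 0], "spin": 0},
    {"grip": 36, "linear": [0, 0, 0], "spin": 0},
  ],
)

```text
t: 9.0
eef_pos: [0.6151, -0.0503, 0.1779]
ee_rot: [0.89, 0.456, 0.002, 0.001]
ft_force: [4.1, 0.0, 1.5]
width: 0.0427
```

Run:
```python
from h import *
togo(*KR,.1755,0.966)
```

```text
t 9.0 pos [ 0.6151 -0.0503  0.1779] yaw 0.9475 tilt -0.99999 q6 0.417 F [4.15 0.01 1.46] M [ 0.116 -0.53   0.081] w 0.0427
shift mm [-2.9  0.2  2.3] spin -0.0185
```

Call:
move_arm(
  rows=[
    {"grip": 36, "linear": [0, 0, 0.2], "spin": 0.12},
    {"grip": 36, "linear": [0, 0, 0.4], "spin": 0.24},
    {"grip": 36, "linear": [0, 0, 0.6], "spin": 0.36},
    {"grip": 36, "linear": [0, 0, 0.8], "spin": 0.48},
    {"grip": 36, "linear": [0, 0, 1.0], "spin": 0.6},
  ],
)

```text
t: 9.5
eef_pos: [0.6163, -0.0521, 0.177]
ee_rot: [0.985, 0.17, 0.004, 0.003]
ft_force: [8.8, -8.5, -2.6]
width: 0.0424
```

Run:
```python
from h import *
togo(*KR,.1755,0.966)
d=get_image("wrist"); cv2.imwrite("pics/w10.png",d["image"])
togo(*KR,.1755,0.966)
```

```text
t 9.5 pos [ 0.6163 -0.0521  0.177 ] yaw 0.3424 tilt -0.99996 q6 1.022 F [ 8.8  -8.51 -2.56] M [-1.089 -1.335  0.362] w 0.0424
shift mm [-2.8 -0.3  1.5] spin -0.6236
t 9.55 pos [ 0.6163 -0.0522  0.177 ] yaw 0.3358 tilt -0.99996 q6 1.029 F [ 9.09 -7.38 -3.34] M [-0.814 -1.393 -0.202] w 0.0429
shift mm [-2.9 -0.3  1.5] spin -0.6302
```

View pics/w10.png

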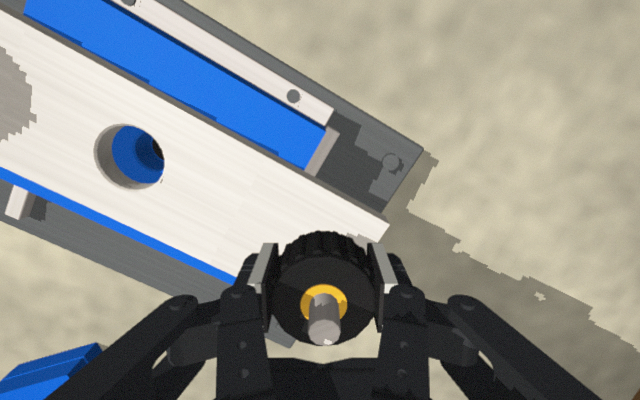

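Run:
```python
from h import *
# camera-to-tool offset constant: use w10 (current)
d=get_image("wrist"); s,R=tool(); 
for z in (.134,.1355,.137):
    p=ray(d,(324,301.5),z); print(z,p.round(4),(R.T@(p-s["eef_pos"])*1000).round(1))
hsv=cv2.cvtColor(d["image"],cv2.COLOR_BGR2HSV); m=cv2.inRange(hsv,(15,140,100),(35,255,255))
ys,xs=np.nonzero(m); print(len(xs),xs.min(),xs.max(),ys.min(),ys.max()); togo(*KR,.1755,.966)
```

```text
0.134 [ 0.6144 -0.053   0.134 ] [-2.4 -0.2 43. ]
0.1355 [ 0.6154 -0.0526  0.1355] [-1.3 -0.2 41.5]
0.137 [ 0.6164 -0.0522  0.137 ] [-0.2 -0.2 40. ]
705 300 346 284 319
t 9.6 pos [ 0.6163 -0.0522  0.177 ] yaw 0.3429 tilt -0.99996 q6 1.021 F [ 8.63 -6.91 -2.71] M [-0.854 -1.344 -0.282] w 0.0428
shift mm [-2.8 -0.4  1.5] spin -0.6231
```

Call:
move_arm(
  rows=[
    {"grip": 66, "linear": [-1, 0, 0], "spin": 0},
    {"grip": 66, "linear": [-1, 0, -4], "spin": 0},
    {"grip": 66, "linear": [0, 0, -44], "spin": -0.1},
    {"grip": 66, "linear": [17, -30, -62], "spin": -0.22},
    {"grip": 66, "linear": [40, -72, -62], "spin": -0.35},
  ],
)

```text
t: 10.1
eef_pos: [0.628, 0.0299, 0.2415]
ee_rot: [0.94, 0.342, 0.003, 0.002]
ft_force: [1.7, -0.3, 0.8]
width: 0.0659
```

Run:
```python
from h import *
togo(*KL,.235,0.966)
```

```text
t 10.1 pos [0.628  0.0299 0.2415] yaw 0.6983 tilt -0.99998 q6 0.799 F [ 1.73 -0.28  0.78] M [-0.001 -0.056  0.001] w 0.0659
shift mm [ 96.7 -79.6   6.5] spin -0.2677
```

Call:
move_arm(
  rows=[
    {"grip": 66, "linear": [36, -30, 0], "spin": -0.13},
    {"grip": 66, "linear": [72, -59, 0], "spin": -0.26},
    {"grip": 66, "linear": [94, -77, 5], "spin": -0.26},
    {"grip": 66, "linear": [94, -77, 25], "spin": -0.26},
    {"grip": 66, "linear": [94, -77, 25], "spin": -0.26},
  ],
)

```text
t: 10.6
eef_pos: [0.6478, 0.1515, 0.2097]
ee_rot: [0.887, 0.461, -0.002, -0.001]
ft_force: [-0.8, -0.1, 0.6]
width: 0.0659
```

Run:
```python
from h import *
togo(*KL,.1745,0.966)
```

```text
t 10.6 pos [0.6478 0.1515 0.2097] yaw 0.9592 tilt -0.99999 q6 0.726 F [-0.85 -0.06  0.62] M [ 0.012 -0.019  0.039] w 0.0659
shift mm [ 3.1  1.9 35.2] spin -0.0068
```

Call:
move_arm(
  rows=[
    {"grip": 66, "linear": [2, 1, 20], "spin": 0},
    {"grip": 66, "linear": [2, 1, 35], "spin": 0},
    {"grip": 66, "linear": [2, 1, 35], "spin": 0},
    {"grip": 66, "linear": [2, 1, 35], "spin": 0},
  ],
)

```text
t: 11.0
eef_pos: [0.6516, 0.1507, 0.1779]
ee_rot: [0.888, 0.46, 0.0, 0.0]
ft_force: [0.1, -0.7, 0.3]
width: 0.0657
```

Run:
```python
from h import *
togo(*KL,.1745,0.966)
```

```text
t 11.0 pos [0.6516 0.1507 0.1779] yaw 0.956 tilt -1.0 q6 0.728 F [ 0.12 -0.69  0.29] M [-0.025  0.018 -0.058] w 0.0657
shift mm [ 1.5 -1.8  3.4] spin -0.01
```

Call:
move_arm(
  newtons=50,
  rows=[
    {"grip": 44, "linear": [1.5, -1.5, 1.5], "spin": 0},
    {"grip": 36, "linear": [1.5, -1.5, 1.5], "spin": 0},
    {"grip": 36, "linear": [1.5, -1.5, 1.5], "spin": 0},
  ],
)

```text
t: 11.3
eef_pos: [0.6512, 0.1536, 0.1769]
ee_rot: [0.888, 0.46, 0.001, 0.0]
ft_force: [-2.6, 0.7, 5.6]
width: 0.0426
```

Call:
move_arm(
  rows=[
    {"grip": 36, "linear": [0, 0, 0.2], "spin": 0.12},
    {"grip": 36, "linear": [0, 0, 0.4], "spin": 0.24},
    {"grip": 36, "linear": [0, 0, 0.6], "spin": 0.36},
  ],
)

```text
t: 11.6
eef_pos: [0.6515, 0.1533, 0.1763]
ee_rot: [0.956, 0.292, 0.001, 0.0]
ft_force: [-0.2, 0.3, 6.0]
width: 0.0426
```

Run:
```python
from h import *
togo(*KL,.1745,0.966)
```

```text
t 11.6 pos [0.6515 0.1533 0.1763] yaw 0.5925 tilt -1.0 q6 1.095 F [-0.18  0.26  5.96] M [-0.128  0.125  0.293] w 0.0426
shift mm [-0.6 -0.1  1.8] spin -0.3735
```

Call:
move_arm(
  rows=[
    {"grip": 36, "linear": [0, 0, 0.2], "spin": 0.08},
    {"grip": 36, "linear": [0, 0, 0.4], "spin": 0.16},
    {"grip": 36, "linear": [0, 0, 0.4], "spin": 0.24},
  ],
)

```text
t: 11.9
eef_pos: [0.6517, 0.153, 0.176]
ee_rot: [0.984, 0.176, 0.001, 0.001]
ft_force: [-0.0, -0.5, 4.0]
width: 0.0429
```

Run:
```python
from h import *
togo(*KL,.1745,0.966)
```

```text
t 11.9 pos [0.6517 0.153  0.176 ] yaw 0.354 tilt -1.0 q6 1.334 F [-0.04 -0.48  4.02] M [-0.195  0.096  0.24 ] w 0.0429
shift mm [-0.6 -0.2  1.5] spin -0.612
```

Call:
move_arm(
  rows=[
    {"grip": 66, "linear": [0, 0, 0], "spin": 0},
    {"grip": 66, "linear": [0, 0, -4], "spin": 0},
    {"grip": 66, "linear": [0, 0, -44], "spin": -0.1},
    {"grip": 66, "linear": [-18, 30, -62], "spin": -0.22},
    {"grip": 66, "linear": [-42, 70, -62], "spin": -0.35},
  ],
)

```text
t: 12.4
eef_pos: [0.6374, 0.0743, 0.2401]
ee_rot: [0.936, 0.351, 0.003, 0.001]
ft_force: [0.3, -0.3, -0.6]
width: 0.066
```

```bash
sed -i 's/KR=.*/KR=(0.6145,-0.0527)/' h.py
python3 - <<'E'
from h import *
togo(*KR,.235,0.966)
E
```

```text
t 12.4 pos [0.6374 0.0743 0.2401] yaw 0.7176 tilt -0.99997 q6 0.85 F [ 0.34 -0.26 -0.56] M [-0.054 -0.03  -0.023] w 0.066
shift mm [-100.7   80.6    4.9] spin -0.2484
```

Call:
move_arm(
  rows=[
    {"grip": 66, "linear": [-36, 30, 0], "spin": -0.12},
    {"grip": 66, "linear": [-72, 60, 0], "spin": -0.24},
    {"grip": 66, "linear": [-97, 80.5, 5], "spin": -0.24},
    {"grip": 66, "linear": [-97, 80.5, 25], "spin": -0.24},
    {"grip": 66, "linear": [-97, 80.5, 25], "spin": -0.24},
  ],
)

```text
t: 12.9
eef_pos: [0.6134, -0.0521, 0.2093]
ee_rot: [0.89, 0.456, -0.002, -0.001]
ft_force: [-0.8, 0.8, 0.2]
width: 0.0664
```

Run:
```python
from h import *
togo(*KR,.1745,0.966)
```

```text
t 12.9 pos [ 0.6134 -0.0521  0.2093] yaw 0.9461 tilt -0.99999 q6 0.416 F [-0.79  0.82  0.17] M [0.043 0.031 0.022] w 0.0664
shift mm [ 0.2  1.4 34.8] spin -0.0199
```

Call:
move_arm(
  rows=[
    {"grip": 66, "linear": [0, 0.5, 20], "spin": 0},
    {"grip": 66, "linear": [0, 0.5, 36], "spin": 0},
    {"grip": 66, "linear": [0, 0.5, 36], "spin": 0},
    {"grip": 66, "linear": [0, 0.5, 36], "spin": 0},
  ],
)

```text
t: 13.3
eef_pos: [0.6154, -0.0507, 0.1761]
ee_rot: [0.89, 0.457, 0.0, 0.0]
ft_force: [0.6, -0.2, 1.5]
width: 0.066
```

Run:
```python
from h import *
togo(*KR,.1745,0.966)
```

```text
t 13.3 pos [ 0.6154 -0.0507  0.1761] yaw 0.9485 tilt -1.0 q6 0.416 F [ 0.56 -0.2   1.51] M [-0.018  0.017  0.039] w 0.066
shift mm [-2.2  0.4  1.6] spin -0.0175
```

Call:
move_arm(
  newtons=50,
  rows=[
    {"grip": 44, "linear": [-2, 0.2, 0.5], "spin": 0},
    {"grip": 36, "linear": [-2, 0.2, 0.5], "spin": 0},
    {"grip": 36, "linear": [-2, 0.2, 0.5], "spin": 0},
  ],
)

```text
t: 13.6
eef_pos: [0.6139, -0.0528, 0.1766]
ee_rot: [0.89, 0.456, 0.0, 0.0]
ft_force: [-3.4, 2.0, 6.4]
width: 0.0431
```

Call:
move_arm(
  rows=[
    {"grip": 36, "linear": [0, 0, 0.2], "spin": 0.12},
    {"grip": 36, "linear": [0, 0, 0.4], "spin": 0.24},
    {"grip": 36, "linear": [0, 0, 0.6], "spin": 0.36},
  ],
)

```text
t: 13.9
eef_pos: [0.6142, -0.0531, 0.176]
ee_rot: [0.958, 0.287, 0.001, 0.001]
ft_force: [-1.5, -0.6, 5.0]
width: 0.0428
```

Run:
```python
from h import *
togo(*KR,.1745,0.966)
```

```text
t 13.9 pos [ 0.6142 -0.0531  0.176 ] yaw 0.5828 tilt -1.0 q6 0.778 F [-1.55 -0.6   5.  ] M [-0.003  0.35   0.273] w 0.0428
shift mm [ 0.5 -0.2  1.5] spin -0.3832
```

Call:
move_arm(
  rows=[
    {"grip": 36, "linear": [0, 0, 0.2], "spin": 0.08},
    {"grip": 36, "linear": [0, 0, 0.4], "spin": 0.16},
    {"grip": 36, "linear": [0, 0, 0.4], "spin": 0.24},
  ],
)

```text
t: 14.2
eef_pos: [0.6143, -0.0534, 0.1756]
ee_rot: [0.985, 0.171, 0.001, 0.001]
ft_force: [-1.4, -1.3, 4.8]
width: 0.0429
```

Run:
```python
from h import *
togo(*KR,.1745,0.966)
```

```text
t 14.2 pos [ 0.6143 -0.0534  0.1756] yaw 0.3444 tilt -1.0 q6 1.016 F [-1.4  -1.29  4.82] M [-0.108  0.299  0.328] w 0.0429
shift mm [ 0.4 -0.6  1.1] spin -0.6216
```

Call:
move_arm(
  rows=[
    {"grip": 36, "linear": [0, 0, 0.1], "spin": 0.05},
    {"grip": 36, "linear": [0, 0, 0.2], "spin": 0.1},
  ],
)

```text
t: 14.4
eef_pos: [0.6144, -0.0536, 0.1756]
ee_rot: [0.992, 0.122, 0.001, 0.001]
ft_force: [-2.1, -1.7, 4.8]
width: 0.0429
```

Run:
```python
from h import *
togo(*KR,.1745,0.966)
```

```text
t 14.4 pos [ 0.6144 -0.0536  0.1756] yaw 0.2455 tilt -1.0 q6 1.115 F [-2.14 -1.75  4.81] M [-0.123  0.36   0.3  ] w 0.0429
shift mm [ 0.4 -0.8  1.1] spin -0.7205
```

Call:
move_arm(
  rows=[
    {"grip": 36, "linear": [0, 0, 0.1], "spin": 0.05},
    {"grip": 36, "linear": [0, 0, 0.2], "spin": 0.1},
  ],
)

```text
t: 14.6
eef_pos: [0.6144, -0.0537, 0.1754]
ee_rot: [0.997, 0.073, 0.001, 0.001]
ft_force: [-2.8, -2.6, 5.1]
width: 0.043
```

Run:
```python
from h import *
togo(*KR,.1745,0.966)
```

```text
t 14.6 pos [ 0.6144 -0.0537  0.1754] yaw 0.1455 tilt -1.0 q6 1.215 F [-2.82 -2.63  5.1 ] M [-0.238  0.406  0.356] w 0.043
shift mm [ 0.3 -1.   0.9] spin -0.8205
```

Call:
move_arm(
  rows=[
    {"grip": 66, "linear": [0, 0, 0], "spin": 0},
    {"grip": 66, "linear": [0, 0, -4], "spin": 0},
    {"grip": 66, "linear": [0, 0, -44], "spin": -0.14},
    {"grip": 66, "linear": [12, -31, -62], "spin": -0.28},
    {"grip": 66, "linear": [25, -72, -62], "spin": -0.42},
  ],
)

```text
t: 15.1
eef_pos: [0.63, 0.0208, 0.2397]
ee_rot: [0.96, 0.281, 0.003, 0.001]
ft_force: [0.6, 1.1, 0.2]
width: 0.0661
```

Run:
```python
from h import *
togo(*KL,.235,0.966)
```

```text
t 15.1 pos [0.63   0.0208 0.2397] yaw 0.5703 tilt -0.99997 q6 0.912 F [0.64 1.1  0.17] M [ 0.051 -0.02   0.02 ] w 0.0661
shift mm [ 89.1 -99.9   4.7] spin -0.3957
```

Call:
move_arm(
  rows=[
    {"grip": 66, "linear": [31, -35, 0], "spin": -0.13},
    {"grip": 66, "linear": [62, -69, 0], "spin": -0.26},
    {"grip": 66, "linear": [88, -98, 5], "spin": -0.39},
    {"grip": 66, "linear": [88, -98, 25], "spin": -0.39},
    {"grip": 66, "linear": [88, -98, 45], "spin": -0.39},
  ],
)

```text
t: 15.6
eef_pos: [0.65, 0.1537, 0.1906]
ee_rot: [0.887, 0.462, 0.001, 0.0]
ft_force: [-0.6, -0.8, -0.2]
width: 0.066
```

```bash
sed -i 's/^KL=(0.651,0.153)/KL=(0.6514,0.1533)/' h.py
python3 - <<'E'
from h import *
togo(*KL,.1735,0.966)
E
```

```text
t 15.6 pos [0.65   0.1537 0.1906] yaw 0.9611 tilt -1.0 q6 0.727 F [-0.62 -0.83 -0.16] M [-0.     0.04   0.013] w 0.066
shift mm [ 0.4  1.4 17.1] spin -0.0049
```

Call:
move_arm(
  rows=[
    {"grip": 66, "linear": [0.5, 0.5, 12], "spin": 0},
    {"grip": 66, "linear": [0.5, 0.5, 17], "spin": 0},
    {"grip": 66, "linear": [0.5, 0.5, 17], "spin": 0},
  ],
)

```text
t: 15.9
eef_pos: [0.6506, 0.1515, 0.1732]
ee_rot: [0.888, 0.46, -0.0, -0.0]
ft_force: [0.2, -0.9, 0.2]
width: 0.066
```

Run:
```python
from h import *
togo(*KL,.1735,0.966)
```

```text
t 15.9 pos [0.6506 0.1515 0.1732] yaw 0.9566 tilt -1.0 q6 0.728 F [ 0.17 -0.85  0.19] M [-0.03   0.033 -0.006] w 0.066
shift mm [ 2.  -0.4 -0.3] spin -0.0094
```

Call:
move_arm(
  newtons=50,
  rows=[
    {"grip": 44, "linear": [1.5, -0.3, 0], "spin": 0},
    {"grip": 36, "linear": [1.5, -0.3, 0], "spin": 0},
    {"grip": 36, "linear": [1.5, -0.3, 0], "spin": 0},
  ],
)

```text
t: 16.2
eef_pos: [0.6513, 0.1535, 0.1751]
ee_rot: [0.888, 0.46, 0.001, -0.0]
ft_force: [-4.1, 1.8, 6.6]
width: 0.043
```

Call:
move_arm(
  rows=[
    {"grip": 36, "linear": [0, 0, 0.1], "spin": 0.06},
    {"grip": 36, "linear": [0, 0, 0.2], "spin": 0.12},
  ],
)

```text
t: 16.4
eef_pos: [0.6514, 0.1535, 0.1749]
ee_rot: [0.914, 0.406, 0.001, 0.0]
ft_force: [-2.7, -0.1, 6.3]
width: 0.0426
```

Run:
```python
from h import *
togo(*KL,.1735,0.966)
```

```text
t 16.4 pos [0.6514 0.1535 0.1749] yaw 0.8351 tilt -1.0 q6 0.853 F [-2.73 -0.05  6.33] M [0.24  0.427 0.234] w 0.0426
shift mm [-0.1  0.1  1.4] spin -0.1309
```

Call:
move_arm(
  rows=[
    {"grip": 36, "linear": [0, 0, 0.1], "spin": 0.06},
    {"grip": 36, "linear": [0, 0, 0.2], "spin": 0.12},
  ],
)

```text
t: 16.6
eef_pos: [0.6515, 0.1533, 0.1747]
ee_rot: [0.937, 0.35, 0.001, 0.0]
ft_force: [-2.3, 1.0, 5.5]
width: 0.0426
```

Run:
```python
from h import *
togo(*KL,.1735,0.966)
```

```text
t 16.6 pos [0.6515 0.1533 0.1747] yaw 0.715 tilt -1.0 q6 0.973 F [-2.35  1.02  5.45] M [0.125 0.445 0.283] w 0.0426
shift mm [-0.1 -0.   1.2] spin -0.251
```

Call:
move_arm(
  rows=[
    {"grip": 36, "linear": [0, 0, 0.1], "spin": 0.05},
    {"grip": 36, "linear": [0, 0, 0.2], "spin": 0.1},
  ],
)

```text
t: 16.8
eef_pos: [0.6515, 0.1533, 0.1746]
ee_rot: [0.953, 0.303, 0.001, 0.0]
ft_force: [-2.8, -0.0, 6.0]
width: 0.0428
```

Run:
```python
from h import *
togo(*KL,.1735,0.966)
```

```text
t 16.8 pos [0.6515 0.1533 0.1746] yaw 0.6154 tilt -1.0 q6 1.072 F [-2.82 -0.02  6.02] M [0.037 0.426 0.276] w 0.0428
shift mm [-0.1 -0.1  1.1] spin -0.3506
```

Call:
move_arm(
  rows=[
    {"grip": 36, "linear": [0, 0, 0.1], "spin": 0.06},
    {"grip": 36, "linear": [0, 0, 0.2], "spin": 0.12},
  ],
)

```text
t: 17.0
eef_pos: [0.6516, 0.1531, 0.1744]
ee_rot: [0.97, 0.245, 0.001, 0.0]
ft_force: [-1.6, -0.4, 5.6]
width: 0.0429
```

Run:
```python
from h import *
togo(*KL,.1735,0.966)
```

```text
t 17.0 pos [0.6516 0.1531 0.1744] yaw 0.4949 tilt -1.0 q6 1.193 F [-1.55 -0.36  5.61] M [-0.025  0.31   0.267] w 0.0429
shift mm [-0.1 -0.3  0.9] spin -0.4711
```

Call:
move_arm(
  rows=[
    {"grip": 36, "linear": [0, 0, 0.1], "spin": 0.06},
    {"grip": 36, "linear": [0, 0, 0.2], "spin": 0.12},
  ],
)

```text
t: 17.2
eef_pos: [0.6517, 0.153, 0.1742]
ee_rot: [0.982, 0.186, 0.001, 0.0]
ft_force: [-0.8, -0.2, 5.5]
width: 0.0429
```

Run:
```python
from h import *
togo(*KL,.1735,0.966)
```

```text
t 17.2 pos [0.6517 0.153  0.1742] yaw 0.3749 tilt -1.0 q6 1.313 F [-0.78 -0.16  5.51] M [-0.019  0.342  0.287] w 0.0429
shift mm [-0.2 -0.4  0.7] spin -0.5911
```

Call:
move_arm(
  rows=[
    {"grip": 66, "linear": [0, 0, 0], "spin": 0},
    {"grip": 66, "linear": [0, 0, -4], "spin": 0},
    {"grip": 66, "linear": [0, 0, -44], "spin": -0.1},
    {"grip": 66, "linear": [-18, 30, -62], "spin": -0.22},
    {"grip": 66, "linear": [-42, 70, -62], "spin": -0.35},
  ],
)

```text
t: 17.7
eef_pos: [0.6392, 0.0737, 0.2384]
ee_rot: [0.933, 0.36, 0.004, 0.001]
ft_force: [0.8, -0.7, -0.4]
width: 0.0661
```

Run:
```python
from h import *
togo(*KR,.235,0.966)
```

```text
t 17.7 pos [0.6392 0.0737 0.2384] yaw 0.7369 tilt -0.99997 q6 0.829 F [ 0.79 -0.73 -0.41] M [-0.029  0.015  0.003] w 0.0661
shift mm [-103.3   76.9    3.1] spin -0.2291
```

Call:
move_arm(
  rows=[
    {"grip": 66, "linear": [-38, 29, 0], "spin": -0.12},
    {"grip": 66, "linear": [-76, 58, 0], "spin": -0.23},
    {"grip": 66, "linear": [-101, 77.5, 5], "spin": -0.23},
    {"grip": 66, "linear": [-101, 77.5, 25], "spin": -0.23},
    {"grip": 66, "linear": [-101, 77.5, 44], "spin": -0.23},
  ],
)

```text
t: 18.2
eef_pos: [0.614, -0.0542, 0.1908]
ee_rot: [0.888, 0.46, 0.001, 0.001]
ft_force: [0.2, 0.1, -0.2]
width: 0.066
```

Call:
move_arm(
  rows=[
    {"grip": 66, "linear": [0, 0, 10], "spin": 0},
    {"grip": 66, "linear": [0, 0, 19], "spin": 0},
    {"grip": 66, "linear": [0, 0, 19], "spin": 0},
    {"grip": 66, "linear": [0, 0, 19], "spin": 0},
  ],
)

```text
t: 18.6
eef_pos: [0.6143, -0.0521, 0.172]
ee_rot: [0.888, 0.461, 0.0, 0.0]
ft_force: [0.1, 0.7, 0.4]
width: 0.0657
```

Run:
```python
from h import *
togo(*KR,.1735,0.966)
```

```text
t 18.6 pos [ 0.6143 -0.0521  0.172 ] yaw 0.9575 tilt -1.0 q6 0.404 F [0.07 0.67 0.43] M [0.    0.003 0.038] w 0.0657
shift mm [-0.3  0.5 -1.5] spin -0.0085
```

Call:
move_arm(
  newtons=50,
  rows=[
    {"grip": 44, "linear": [0, 0.3, -1.5], "spin": 0},
    {"grip": 36, "linear": [0, 0.3, -1.5], "spin": 0},
    {"grip": 36, "linear": [0, 0.3, -1.5], "spin": 0},
  ],
)

```text
t: 18.9
eef_pos: [0.6142, -0.0522, 0.1745]
ee_rot: [0.888, 0.461, 0.001, 0.0]
ft_force: [-2.9, 1.9, 4.9]
width: 0.0427
```

Call:
move_arm(
  rows=[
    {"grip": 36, "linear": [0, 0, 0.1], "spin": 0.06},
    {"grip": 36, "linear": [0, 0, 0.2], "spin": 0.12},
  ],
)

```text
t: 19.1
eef_pos: [0.6144, -0.0523, 0.1744]
ee_rot: [0.914, 0.406, 0.001, 0.001]
ft_force: [-1.2, 0.5, 5.5]
width: 0.0426
```

Run:
```python
from h import *
togo(*KR,.1735,0.966)
```

```text
t 19.1 pos [ 0.6144 -0.0523  0.1744] yaw 0.8355 tilt -1.0 q6 0.526 F [-1.2   0.55  5.55] M [0.087 0.33  0.285] w 0.0426
shift mm [-0.2  0.3  0.9] spin -0.1305
```

Call:
move_arm(
  rows=[
    {"grip": 36, "linear": [0, 0, 0.1], "spin": 0.06},
    {"grip": 36, "linear": [0, 0, 0.2], "spin": 0.12},
  ],
)

```text
t: 19.3
eef_pos: [0.6146, -0.0525, 0.1743]
ee_rot: [0.937, 0.35, 0.001, 0.001]
ft_force: [-2.0, 0.1, 5.8]
width: 0.043
```

Run:
```python
from h import *
togo(*KR,.1735,0.966)
```

```text
t 19.3 pos [ 0.6146 -0.0525  0.1743] yaw 0.7154 tilt -1.0 q6 0.646 F [-2.05  0.07  5.77] M [0.052 0.342 0.305] w 0.043
shift mm [-0.2  0.1  0.8] spin -0.2506
```

Call:
move_arm(
  rows=[
    {"grip": 36, "linear": [0, 0, 0.1], "spin": 0.06},
    {"grip": 36, "linear": [0, 0, 0.2], "spin": 0.12},
  ],
)

```text
t: 19.5
eef_pos: [0.6147, -0.0527, 0.1742]
ee_rot: [0.956, 0.293, 0.001, 0.001]
ft_force: [-1.6, -0.9, 6.4]
width: 0.0426
```

Run:
```python
from h import *
togo(*KR,.1735,0.966)
```

```text
t 19.5 pos [ 0.6147 -0.0527  0.1742] yaw 0.5954 tilt -1.0 q6 0.766 F [-1.58 -0.88  6.36] M [-0.07   0.339  0.283] w 0.0426
shift mm [-0.1 -0.1  0.7] spin -0.3706
```

Call:
move_arm(
  rows=[
    {"grip": 36, "linear": [0, 0, 0.1], "spin": 0.06},
    {"grip": 36, "linear": [0, 0, 0.2], "spin": 0.12},
  ],
)

```text
t: 19.7
eef_pos: [0.6148, -0.0529, 0.1741]
ee_rot: [0.972, 0.235, 0.001, 0.001]
ft_force: [-1.5, -2.1, 6.9]
width: 0.0427
```

Run:
```python
from h import *
togo(*KR,.1735,0.966)
```

```text
t 19.7 pos [ 0.6148 -0.0529  0.1741] yaw 0.4754 tilt -0.99999 q6 0.886 F [-1.47 -2.13  6.89] M [-0.197  0.284  0.33 ] w 0.0427
shift mm [-0.2 -0.3  0.6] spin -0.4906
```

Call:
move_arm(
  rows=[
    {"grip": 36, "linear": [0, 0, 0.1], "spin": 0.06},
    {"grip": 36, "linear": [0, 0, 0.2], "spin": 0.12},
  ],
)

```text
t: 19.9
eef_pos: [0.6149, -0.0531, 0.174]
ee_rot: [0.984, 0.177, 0.001, 0.001]
ft_force: [-0.7, -2.6, 5.9]
width: 0.0427
```

Run:
```python
from h import *
togo(*KR,.1735,0.966)
```

```text
t 19.9 pos [ 0.6149 -0.0531  0.174 ] yaw 0.3554 tilt -0.99999 q6 1.006 F [-0.7  -2.59  5.86] M [-0.24   0.219  0.407] w 0.0427
shift mm [-0.2 -0.5  0.5] spin -0.6106
```

Call:
move_arm(
  rows=[
    {"grip": 66, "linear": [0, 0, 0], "spin": 0},
    {"grip": 66, "linear": [0, 0, -4], "spin": 0},
    {"grip": 66, "linear": [0, 0, -44], "spin": -0.1},
    {"grip": 66, "linear": [17, -30, -62], "spin": -0.22},
    {"grip": 66, "linear": [40, -72, -62], "spin": -0.35},
  ],
)

```text
t: 20.4
eef_pos: [0.6281, 0.0277, 0.238]
ee_rot: [0.938, 0.347, 0.003, 0.002]
ft_force: [-0.1, 0.4, 0.3]
width: 0.0659
```

Run:
```python
from h import *
togo(*KL,.235,0.966)
```

```text
t 20.4 pos [0.6281 0.0277 0.238 ] yaw 0.7093 tilt -0.99998 q6 0.784 F [-0.06  0.4   0.31] M [-0.023 -0.016  0.028] w 0.0659
shift mm [ 99.5 -80.1   3. ] spin -0.2567
```

Call:
move_arm(
  rows=[
    {"grip": 66, "linear": [36, -29, 0], "spin": -0.13},
    {"grip": 66, "linear": [72, -58, 0], "spin": -0.25},
    {"grip": 66, "linear": [100, -78, 5], "spin": -0.25},
    {"grip": 66, "linear": [100, -78, 25], "spin": -0.25},
    {"grip": 66, "linear": [100, -78, 44], "spin": -0.25},
  ],
)

```text
t: 20.9
eef_pos: [0.6519, 0.155, 0.1897]
ee_rot: [0.887, 0.462, 0.0, 0.0]
ft_force: [-0.0, -0.1, -0.1]
width: 0.066
```

Call:
move_arm(
  rows=[
    {"grip": 66, "linear": [0, 0, 10], "spin": 0},
    {"grip": 66, "linear": [0, 0, 18], "spin": 0},
    {"grip": 66, "linear": [0, 0, 18], "spin": 0},
    {"grip": 66, "linear": [0, 0, 18], "spin": 0},
  ],
)

```text
t: 21.3
eef_pos: [0.6522, 0.1528, 0.1727]
ee_rot: [0.888, 0.46, 0.0, 0.0]
ft_force: [-0.1, 0.6, 0.8]
width: 0.0663
```

Run:
```python
from h import *
togo(*KL,.1735,0.966)
```

```text
t 21.3 pos [0.6522 0.1528 0.1727] yaw 0.9566 tilt -1.0 q6 0.73 F [-0.12  0.56  0.8 ] M [ 0.041 -0.067  0.011] w 0.0663
shift mm [-0.1 -0.9 -0.8] spin -0.0094
```

Call:
move_arm(
  newtons=50,
  rows=[
    {"grip": 44, "linear": [0, -0.7, -0.8], "spin": 0},
    {"grip": 36, "linear": [0, -0.7, -0.8], "spin": 0},
    {"grip": 36, "linear": [0, -0.7, -0.8], "spin": 0},
  ],
)

```text
t: 21.6
eef_pos: [0.6514, 0.1537, 0.1743]
ee_rot: [0.888, 0.46, 0.001, 0.0]
ft_force: [-2.4, 0.1, 7.5]
width: 0.0428
```

Call:
move_arm(
  rows=[
    {"grip": 36, "linear": [0, 0, 0.1], "spin": 0.06},
    {"grip": 36, "linear": [0, 0, 0.2], "spin": 0.12},
  ],
)

```text
t: 21.8
eef_pos: [0.6515, 0.1536, 0.1741]
ee_rot: [0.914, 0.406, 0.001, 0.0]
ft_force: [-2.5, -0.2, 5.4]
width: 0.0429
```

Run:
```python
from h import *
togo(*KL,.1735,0.966)
```

```text
t 21.8 pos [0.6515 0.1536 0.1741] yaw 0.8352 tilt -1.0 q6 0.853 F [-2.49 -0.16  5.41] M [-0.006  0.468  0.332] w 0.0429
shift mm [-0.3  0.2  0.6] spin -0.1308
```

Call:
move_arm(
  rows=[
    {"grip": 36, "linear": [0, 0, 0.1], "spin": 0.06},
    {"grip": 36, "linear": [0, 0, 0.2], "spin": 0.12},
  ],
)

```text
t: 22.0
eef_pos: [0.6516, 0.1535, 0.1739]
ee_rot: [0.937, 0.35, 0.001, 0.0]
ft_force: [-2.6, -0.8, 4.7]
width: 0.0429
```

Run:
```python
from h import *
togo(*KL,.1735,0.966)
```

```text
t 22.0 pos [0.6516 0.1535 0.1739] yaw 0.7151 tilt -1.0 q6 0.973 F [-2.61 -0.77  4.66] M [-0.012  0.338  0.284] w 0.0429
shift mm [-0.3  0.1  0.4] spin -0.2509
```

Call:
move_arm(
  rows=[
    {"grip": 36, "linear": [0, 0, 0.1], "spin": 0.05},
    {"grip": 36, "linear": [0, 0, 0.2], "spin": 0.1},
  ],
)

```text
t: 22.2
eef_pos: [0.6517, 0.1534, 0.1738]
ee_rot: [0.953, 0.303, 0.001, 0.0]
ft_force: [-1.5, -1.5, 6.2]
width: 0.0429
```

Run:
```python
from h import *
togo(*KL,.1735,0.966)
```

```text
t 22.2 pos [0.6517 0.1534 0.1738] yaw 0.6155 tilt -1.0 q6 1.073 F [-1.51 -1.5   6.2 ] M [-0.181  0.326  0.337] w 0.0429
shift mm [-0.3 -0.1  0.3] spin -0.3505
```

Call:
move_arm(
  rows=[
    {"grip": 36, "linear": [0, 0, 0.1], "spin": 0.05},
    {"grip": 36, "linear": [0, 0, 0.2], "spin": 0.1},
  ],
)

```text
t: 22.4
eef_pos: [0.6517, 0.1533, 0.1736]
ee_rot: [0.967, 0.255, 0.001, 0.001]
ft_force: [-1.8, -1.0, 6.1]
width: 0.0427
```

Run:
```python
from h import *
togo(*KL,.1735,0.966)
```

```text
t 22.4 pos [0.6517 0.1533 0.1736] yaw 0.5155 tilt -1.0 q6 1.173 F [-1.76 -0.97  6.14] M [-0.167  0.249  0.332] w 0.0427
shift mm [-0.3 -0.2  0.1] spin -0.4505
```

Call:
move_arm(
  rows=[
    {"grip": 66, "linear": [0, 0, 0], "spin": 0},
    {"grip": 66, "linear": [0, 0, -4], "spin": 0},
    {"grip": 66, "linear": [0, 0, -44], "spin": -0.1},
    {"grip": 66, "linear": [-22, 28, -62], "spin": -0.2},
    {"grip": 66, "linear": [-51, 64, -62], "spin": -0.3},
  ],
)

```text
t: 22.9
eef_pos: [0.6399, 0.0737, 0.2378]
ee_rot: [0.916, 0.401, 0.004, 0.001]
ft_force: [0.2, -1.0, 0.3]
width: 0.0658
```

```bash
sed -i 's/"w",round/"tau6",s["tau"][5].round(4),"w",round/' h.py
python3 - <<'E'
from h import *
togo(*KR,.235,0.966)
E
```

```text
t 22.9 pos [0.6399 0.0737 0.2378] yaw 0.8257 tilt -0.99997 q6 0.741 F [ 0.24 -1.01  0.34] M [-0.057 -0.054 -0.03 ] tau6 2.4568 w 0.0658
shift mm [-110.2   67.     2.6] spin -0.1403
```

Call:
move_arm(
  rows=[
    {"grip": 66, "linear": [-40, 24, 0], "spin": -0.1},
    {"grip": 66, "linear": [-80, 49, 0], "spin": -0.14},
    {"grip": 66, "linear": [-108.5, 67.5, 5], "spin": -0.14},
    {"grip": 66, "linear": [-108.5, 67.5, 25], "spin": -0.14},
    {"grip": 66, "linear": [-108.5, 67.5, 44], "spin": -0.14},
  ],
)

```text
t: 23.4
eef_pos: [0.6136, -0.0543, 0.1902]
ee_rot: [0.888, 0.46, 0.001, 0.001]
ft_force: [-0.0, -0.2, 0.2]
width: 0.0658
```

Call:
move_arm(
  rows=[
    {"grip": 66, "linear": [0, 0, 10], "spin": 0},
    {"grip": 66, "linear": [0, 0, 18], "spin": 0},
    {"grip": 66, "linear": [0, 0, 18], "spin": 0},
    {"grip": 66, "linear": [0, 0, 18], "spin": 0},
  ],
)

```text
t: 23.8
eef_pos: [0.6139, -0.0524, 0.1725]
ee_rot: [0.888, 0.461, 0.0, 0.0]
ft_force: [0.1, 0.1, 0.4]
width: 0.0662
```

Run:
```python
from h import *
togo(*KR,.173,0.966)
```

```text
t 23.8 pos [ 0.6139 -0.0524  0.1725] yaw 0.9576 tilt -1.0 q6 0.404 F [0.15 0.14 0.39] M [ 0.027  0.013 -0.085] tau6 -0.0035 w 0.0662
shift mm [ 0.1  0.7 -0.5] spin -0.0084
```

Call:
move_arm(
  newtons=50,
  rows=[
    {"grip": 44, "linear": [0.5, 0.5, -0.8], "spin": 0},
    {"grip": 36, "linear": [0.5, 0.5, -0.8], "spin": 0},
    {"grip": 36, "linear": [0.5, 0.5, -0.8], "spin": 0},
  ],
)

```text
t: 24.1
eef_pos: [0.6143, -0.0521, 0.1742]
ee_rot: [0.888, 0.46, 0.001, 0.0]
ft_force: [-2.5, 2.1, 5.4]
width: 0.0426
```

Call:
move_arm(
  rows=[
    {"grip": 36, "linear": [0, 0, 0], "spin": 0.03},
    {"grip": 36, "linear": [0, 0, 0.1], "spin": 0.06},
  ],
)

```text
t: 24.3
eef_pos: [0.6144, -0.0521, 0.1741]
ee_rot: [0.901, 0.434, 0.001, 0.0]
ft_force: [-2.4, 0.6, 5.3]
width: 0.0427
```

Run:
```python
from h import *
togo(*KR,.1735,0.966)
```

```text
t 24.3 pos [ 0.6144 -0.0521  0.1741] yaw 0.8968 tilt -1.0 q6 0.465 F [-2.36  0.6   5.3 ] M [0.175 0.399 0.356] tau6 -0.0341 w 0.0427
shift mm [-0.4  0.4  0.6] spin -0.0692
```

Call:
move_arm(
  rows=[
    {"grip": 36, "linear": [0, 0, 0.05], "spin": 0.03},
  ],
)

```text
t: 24.4
eef_pos: [0.6144, -0.0522, 0.1741]
ee_rot: [0.908, 0.42, 0.001, 0.0]
ft_force: [-1.7, 1.4, 4.9]
width: 0.0427
```

Run:
```python
from h import *
togo(*KR,.1735,0.966)
```

```text
t 24.4 pos [ 0.6144 -0.0522  0.1741] yaw 0.8668 tilt -1.0 q6 0.495 F [-1.7   1.39  4.94] M [0.208 0.359 0.34 ] tau6 -0.013 w 0.0427
shift mm [-0.4  0.4  0.6] spin -0.0992
```

Call:
move_arm(
  rows=[
    {"grip": 36, "linear": [0, 0, 0.05], "spin": 0.03},
  ],
)

```text
t: 24.5
eef_pos: [0.6145, -0.0522, 0.1741]
ee_rot: [0.914, 0.406, 0.001, 0.001]
ft_force: [-1.9, 1.5, 4.8]
width: 0.0425
```

Run:
```python
from h import *
togo(*KR,.1735,0.966)
```

```text
t 24.5 pos [ 0.6145 -0.0522  0.1741] yaw 0.8368 tilt -1.0 q6 0.525 F [-1.94  1.46  4.79] M [0.178 0.357 0.43 ] tau6 -0.0085 w 0.0425
shift mm [-0.3  0.3  0.6] spin -0.1292
```

```bash
cat > fit.py <<'E'
import numpy as np
from scipy.optimize import least_squares
# side, phi_l, phi_r, T
D=[('r',1.21,.97,.273),('r',1.21,1.21,.328),('r',1.21,1.31,.300),('r',1.21,1.41,.356),
('r',1.79,1.53,.285),('r',1.79,1.65,.305),('r',1.79,1.77,.283),('r',1.79,1.89,.33),('r',1.79,2.01,.407),
('r',2.23,2.07,.356),('r',2.23,2.10,.340),('r',2.23,2.13,.430),
('l',.6,0,.245),('l',.96,.6,.293),('l',1.21,.6,.24),('l',1.33,1.41,.234),('l',1.45,1.41,.283),('l',1.55,1.41,.276),('l',1.67,1.41,.267),('l',1.79,1.41,.287),
('l',1.91,2.01,.332),('l',2.03,2.01,.284),('l',2.13,2.01,.337),('l',2.23,2.01,.332)]
try:
    from extra import E; D+=E
except ImportError: pass
def loads(tl,tr,pl,pr):
    # linear system F=K(phi-t), with unilateral contact (100,30 slopes)
    K=np.array([[100,30],[30,100.]]); F=K@np.array([pl-tl,pr-tr])
    if F[0]<0 or F[1]<0:
        a=(K[0,0]-K[0,1]**2/K[1,1])
        # one pad only: other's force zero -> condense
        x=np.array([pl-tl,pr-tr]); 
        F0=F.copy()
        if F[0]<0 and F[1]<0: return np.zeros(2)
        # approx: rigid plate 1 pad: pad travel .795 own + .205 other times local slope
        i=0 if F[0]>0 else 1
        f=np.maximum(0,(x[i]*.795+x[1-i]*.205)*110); F=np.zeros(2); F[i]=f
    return F
def T(side,F,bl,br):
    s=F.sum(); d=(F[0]-F[1])*62/105; R=((s+d)/2,(s-d)/2)
    return bl+.0016*R[0] if side=='l' else br+.0016*R[1]
def res(p,b0=.262):
    bl,br,tl,tr=p
    r=[(T(s,loads(tl,tr,a,b),bl,br)-t)/.035 for s,a,b,t in D]
    return r+[(bl-b0)/.012,(br-b0)/.012]
best=None
for tl in np.arange(1.0,2.21,.1):
  for tr in np.arange(1.0,2.21,.1):
    q=least_squares(res,[.265,.265,tl,tr],diff_step=1e-3)
    if best is None or q.cost<best.cost: best=q
print(best.x.round(3),best.cost, np.sqrt(np.diag(np.linalg.pinv(best.jac.T@best.jac))).round(3))
pl=max(d[1] for d in D); pr=max(d[2] for d in D)
print("phi",pl,pr,"loads",loads(best.x[2],best.x[3],pl,pr).round(1))
for dl in range(0,70,10): print(dl/100,[tuple(loads(best.x[2],best.x[3],pl+dl/100,pr+dr/100).round(0)) for dr in range(0,50,10)])
E
python3 fit.py
```

```text
[0.263 0.279 1.919 1.456] 10.812351048136206 [0.008 0.01  0.013 0.12 ]
phi 2.23 2.13 loads [51.3 76.7]
0.0 [(np.float64(51.0), np.float64(77.0)), (np.float64(54.0), np.float64(87.0)), (np.float64(57.0), np.float64(97.0)), (np.float64(60.0), np.float64(107.0)), (np.float64(63.0), np.float64(117.0))]
0.1 [(np.float64(61.0), np.float64(80.0)), (np.float64(64.0), np.float64(90.0)), (np.float64(67.0), np.float64(100.0)), (np.float64(70.0), np.float64(110.0)), (np.float64(73.0), np.float64(120.0))]
0.2 [(np.float64(71.0), np.float64(83.0)), (np.float64(74.0), np.float64(93.0)), (np.float64(77.0), np.float64(103.0)), (np.float64(80.0), np.float64(113.0)), (np.float64(83.0), np.float64(123.0))]
0.3 [(np.float64(81.0), np.float64(86.0)), (np.float64(84.0), np.float64(96.0)), (np.float64(87.0), np.float64(106.0)), (np.float64(90.0), np.float64(116.0)), (np.float64(93.0), np.float64(126.0))]
0.4 [(np.float64(91.0), np.float64(89.0)), (np.float64(94.0), np.float64(99.0)), (np.float64(97.0), np.float64(109.0)), (np.float64(100.0), np.float64(119.0)), (np.float64(103.0), np.float64(129.0))]
0.5 [(np.float64(101.0), np.float64(92.0)), (np.float64(104.0), np.float64(102.0)), (np.float64(107.0), np.float64(112.0)), (np.float64(110.0), np.float64(122.0)), (np.float64(113.0), np.float64(132.0))]
0.6 [(np.float64(111.0), np.float64(95.0)), (np.float64(114.0), np.float64(105.0)), (np.float64(117.0), np.float64(115.0)), (np.float64(120.0), np.float64(125.0)), (np.float64(123.0), np.float64(135.0))]
```

Call:
move_arm(
  rows=[
    {"grip": 66, "linear": [0, 0, 0], "spin": 0},
    {"grip": 66, "linear": [0, 0, -4], "spin": 0},
    {"grip": 66, "linear": [0, 0, -44], "spin": 0},
    {"grip": 66, "linear": [28, -18, -62], "spin": 0},
    {"grip": 66, "linear": [67, -44, -62], "spin": 0},
  ],
)

```text
t: 25.0
eef_pos: [0.6281, 0.0253, 0.2387]
ee_rot: [0.914, 0.405, 0.003, 0.002]
ft_force: [1.3, -0.7, -0.1]
width: 0.066
```

Run:
```python
from h import *
togo(*KL,.235,0.966)
```

```text
t 25.0 pos [0.6281 0.0253 0.2387] yaw 0.8334 tilt -0.99997 q6 0.656 F [ 1.29 -0.66 -0.12] M [ 0.019 -0.04   0.041] tau6 -1.2327 w 0.066
shift mm [110.4 -68.8   3.7] spin -0.1326
```

Call:
move_arm(
  rows=[
    {"grip": 66, "linear": [40, -25, 0], "spin": -0.1},
    {"grip": 66, "linear": [80, -49, 0], "spin": -0.13},
    {"grip": 66, "linear": [110.5, -67.5, 5], "spin": -0.13},
    {"grip": 66, "linear": [110.5, -67.5, 25], "spin": -0.13},
    {"grip": 66, "linear": [110.5, -67.5, 44], "spin": -0.13},
  ],
)

```text
t: 25.5
eef_pos: [0.6504, 0.1557, 0.1905]
ee_rot: [0.885, 0.466, 0.001, 0.0]
ft_force: [-0.0, -1.1, 0.4]
width: 0.066
```

Call:
move_arm(
  rows=[
    {"grip": 66, "linear": [0, 0, 10], "spin": 0},
    {"grip": 66, "linear": [0, 0, 18], "spin": 0},
    {"grip": 66, "linear": [0, 0, 18], "spin": 0},
    {"grip": 66, "linear": [0, 0, 18], "spin": 0},
  ],
)

```text
t: 25.9
eef_pos: [0.6507, 0.1537, 0.1733]
ee_rot: [0.886, 0.465, 0.001, 0.0]
ft_force: [0.2, 0.2, -0.1]
width: 0.0659
```

Run:
```python
from h import *
togo(*KL,.173,0.966)
```

```text
t 25.9 pos [0.6507 0.1537 0.1733] yaw 0.9663 tilt -1.0 q6 0.722 F [ 0.19  0.17 -0.07] M [-0.049  0.044 -0.034] tau6 -0.0021 w 0.0659
shift mm [0.1 0.8 0.3] spin 0.0003
```

Call:
move_arm(
  newtons=50,
  rows=[
    {"grip": 44, "linear": [0, 0.6, 0], "spin": 0},
    {"grip": 36, "linear": [0, 0.6, 0], "spin": 0},
    {"grip": 36, "linear": [0, 0.6, 0], "spin": 0},
  ],
)

```text
t: 26.2
eef_pos: [0.6511, 0.1536, 0.1739]
ee_rot: [0.885, 0.465, 0.001, 0.0]
ft_force: [-0.7, -1.1, 5.0]
width: 0.043
```

Call:
move_arm(
  rows=[
    {"grip": 36, "linear": [0, 0, 0], "spin": 0.02},
    {"grip": 36, "linear": [0, 0, 0], "spin": 0.04},
  ],
)

```text
t: 26.4
eef_pos: [0.6512, 0.1535, 0.1738]
ee_rot: [0.895, 0.447, 0.001, 0.001]
ft_force: [-1.2, -1.1, 5.6]
width: 0.0428
```

```bash
cat > m.py <<'E'
from h import *
s,R=tool(); print("yaw",np.arctan2(R[1,0],R[0,0]).round(4),"M",s["moment"].round(3),"F",s["ft_force"].round(1),s["eef_pos"].round(4))
E
python3 m.py
```

```text
yaw 0.9267 M [-0.113  0.15   0.409] F [-1.2 -1.1  5.6] [0.6512 0.1535 0.1738]
```

Call:
move_arm(
  rows=[
    {"grip": 36, "linear": [0, 0, 0.05], "spin": 0.03},
  ],
)

```text
t: 26.5
eef_pos: [0.6512, 0.1535, 0.1738]
ee_rot: [0.901, 0.433, 0.001, 0.001]
ft_force: [-1.9, -0.5, 5.6]
width: 0.0429
```

```bash
python3 m.py
```

```text
yaw 0.8965 M [-0.115  0.179  0.34 ] F [-1.9 -0.5  5.6] [0.6512 0.1535 0.1738]
```

Call:
move_arm(
  rows=[
    {"grip": 36, "linear": [0, 0, 0.05], "spin": 0.03},
  ],
)

```text
t: 26.6
eef_pos: [0.6512, 0.1535, 0.1737]
ee_rot: [0.908, 0.42, 0.001, 0.001]
ft_force: [-1.2, -1.3, 4.3]
width: 0.043
```

```bash
python3 m.py
```

```text
yaw 0.8663 M [-0.092  0.247  0.328] F [-1.2 -1.3  4.3] [0.6512 0.1535 0.1737]
```

Call:
move_arm(
  rows=[
    {"grip": 36, "linear": [0, 0, 0.05], "spin": 0.03},
  ],
)

```text
t: 26.7
eef_pos: [0.6513, 0.1535, 0.1737]
ee_rot: [0.914, 0.406, 0.001, 0.001]
ft_force: [0.0, -0.9, 6.1]
width: 0.0429
```

```bash
python3 m.py
```

```text
yaw 0.8363 M [-0.19   0.197  0.373] F [ 0.  -0.9  6.1] [0.6513 0.1535 0.1737]
```

Call:
move_arm(
  rows=[
    {"grip": 36, "linear": [0, 0, 0.05], "spin": 0.03},
  ],
)

```text
t: 26.8
eef_pos: [0.6513, 0.1535, 0.1737]
ee_rot: [0.92, 0.392, 0.001, 0.001]
ft_force: [-0.8, -1.8, 5.2]
width: 0.0425
```

```bash
python3 m.py
```

```text
yaw 0.8063 M [-0.222  0.159  0.408] F [-0.8 -1.8  5.2] [0.6513 0.1535 0.1737]
```

```bash
cat > extra.py <<'E'
E=[('l',2.27,2.13,.409),('l',2.30,2.13,.340),('l',2.33,2.13,.328),('l',2.36,2.13,.373),('l',2.39,2.13,.408)]
E
python3 fit.py | head -2
```

```text
[0.263 0.279 1.908 1.455] 13.097351078780665 [0.009 0.01  0.158 0.171]
phi 2.39 2.13 loads [68.4 81.9]
```

Call:
move_arm(
  rows=[
    {"grip": 36, "linear": [0, 0, 0.05], "spin": 0.02},
  ],
)

```text
t: 26.9
eef_pos: [0.6513, 0.1535, 0.1736]
ee_rot: [0.924, 0.383, 0.001, 0.001]
ft_force: [-0.2, -1.4, 5.7]
width: 0.0426
```

```bash
python3 m.py
```

```text
yaw 0.7865 M [-0.099  0.179  0.365] F [-0.2 -1.4  5.7] [0.6513 0.1535 0.1736]
```

Call:
move_arm(
  rows=[
    {"grip": 36, "linear": [0, 0, 0.05], "spin": 0.02},
  ],
)

```text
t: 27.0
eef_pos: [0.6513, 0.1534, 0.1736]
ee_rot: [0.927, 0.374, 0.001, 0.001]
ft_force: [-0.6, -1.7, 6.2]
width: 0.0425
```

```bash
python3 m.py
```

```text
yaw 0.7667 M [-0.115  0.168  0.332] F [-0.6 -1.7  6.2] [0.6513 0.1534 0.1736]
```

Call:
move_arm(
  rows=[
    {"grip": 66, "linear": [0, 0, 0], "spin": 0},
    {"grip": 66, "linear": [0, 0, -4], "spin": 0},
    {"grip": 66, "linear": [0, 0, -44], "spin": -0.1},
    {"grip": 66, "linear": [-30, 21, -62], "spin": -0.16},
    {"grip": 66, "linear": [-68, 46, -62], "spin": -0.16},
  ],
)

```text
t: 27.5
eef_pos: [0.635, 0.0742, 0.2379]
ee_rot: [0.893, 0.449, 0.003, 0.002]
ft_force: [0.7, -0.1, -0.5]
width: 0.0659
```

Run:
```python
from h import *
togo(*KR,.235,0.966)
```

```text
t 27.5 pos [0.635  0.0742 0.2379] yaw 0.9324 tilt -0.99997 q6 0.635 F [ 0.72 -0.14 -0.47] M [-0.009 -0.057 -0.012] tau6 0.5189 w 0.0659
shift mm [-114.2   59.1    2.7] spin -0.0336
```

Call:
move_arm(
  rows=[
    {"grip": 66, "linear": [-41, 22, 0], "spin": -0.03},
    {"grip": 66, "linear": [-82, 44, 0], "spin": -0.03},
    {"grip": 66, "linear": [-112, 60, 5], "spin": -0.03},
    {"grip": 66, "linear": [-112, 60, 25], "spin": -0.03},
    {"grip": 66, "linear": [-112, 60, 44], "spin": -0.03},
  ],
)

```text
t: 28.0
eef_pos: [0.6145, -0.0539, 0.1904]
ee_rot: [0.888, 0.459, 0.001, 0.0]
ft_force: [-0.7, 0.7, -0.2]
width: 0.0658
```

Call:
move_arm(
  rows=[
    {"grip": 66, "linear": [0, 0, 10], "spin": 0},
    {"grip": 66, "linear": [0, 0, 18], "spin": 0},
    {"grip": 66, "linear": [0, 0, 18], "spin": 0},
    {"grip": 66, "linear": [0, 0, 18], "spin": 0},
  ],
)

```text
t: 28.4
eef_pos: [0.6149, -0.052, 0.1728]
ee_rot: [0.888, 0.461, 0.0, 0.0]
ft_force: [-0.4, -0.9, 0.4]
width: 0.0662
```

Run:
```python
from h import *
togo(*KR,.173,0.966)
```

```text
t 28.4 pos [ 0.6149 -0.052   0.1728] yaw 0.9575 tilt -1.0 q6 0.405 F [-0.44 -0.89  0.36] M [ 0.017  0.03  -0.034] tau6 -0.0011 w 0.0662
shift mm [-0.8  0.1 -0.2] spin -0.0085
```

Call:
move_arm(
  newtons=50,
  rows=[
    {"grip": 44, "linear": [-0.5, 0.1, -0.5], "spin": 0},
    {"grip": 36, "linear": [-0.5, 0.1, -0.5], "spin": 0},
    {"grip": 36, "linear": [-0.5, 0.1, -0.5], "spin": 0},
  ],
)

```text
t: 28.7
eef_pos: [0.6142, -0.0523, 0.1741]
ee_rot: [0.888, 0.46, 0.0, -0.0]
ft_force: [-3.1, 1.3, 5.4]
width: 0.0429
```

Call:
move_arm(
  rows=[
    {"grip": 36, "linear": [0, 0, 0], "spin": 0.015},
  ],
)

```text
t: 28.8
eef_pos: [0.6142, -0.0523, 0.1741]
ee_rot: [0.891, 0.454, 0.0, 0.0]
ft_force: [-2.8, 1.6, 5.0]
width: 0.0426
```

```bash
python3 m.py
```

```text
yaw 0.9427 M [0.281 0.508 0.412] F [-2.8  1.6  5. ] [ 0.6142 -0.0523  0.1741]
```

Call:
move_arm(
  rows=[
    {"grip": 36, "linear": [0, 0, 0], "spin": 0.012},
  ],
)

```text
t: 28.9
eef_pos: [0.6142, -0.0523, 0.1741]
ee_rot: [0.894, 0.449, 0.0, 0.0]
ft_force: [-2.3, 1.5, 5.8]
width: 0.0429
```

```bash
python3 m.py
```

```text
yaw 0.9304 M [0.246 0.478 0.401] F [-2.3  1.5  5.8] [ 0.6142 -0.0523  0.1741]
```

Call:
move_arm(
  rows=[
    {"grip": 36, "linear": [0, 0, 0], "spin": 0.012},
  ],
)

```text
t: 29.0
eef_pos: [0.6142, -0.0523, 0.1741]
ee_rot: [0.896, 0.443, 0.0, 0.0]
ft_force: [-2.4, 1.2, 4.8]
width: 0.0429
```

```bash
python3 m.py
```

```text
yaw 0.9185 M [0.243 0.498 0.384] F [-2.4  1.2  4.8] [ 0.6142 -0.0523  0.1741]
```

Call:
move_arm(
  rows=[
    {"grip": 36, "linear": [0, 0, 0], "spin": 0.012},
  ],
)

```text
t: 29.1
eef_pos: [0.6142, -0.0523, 0.1741]
ee_rot: [0.899, 0.438, 0.0, 0.0]
ft_force: [-3.5, 1.9, 4.5]
width: 0.0426
```

```bash
python3 m.py
```

```text
yaw 0.9065 M [0.265 0.474 0.381] F [-3.5  1.9  4.5] [ 0.6142 -0.0523  0.1741]
```

```bash
cat > extra.py <<'E'
E=[('l',2.27,2.13,.409),('l',2.30,2.13,.340),('l',2.33,2.13,.328),('l',2.36,2.13,.373),('l',2.39,2.13,.408),
('l',2.41,2.13,.365),('l',2.43,2.13,.332),('r',2.43,2.145,.412),('r',2.43,2.157,.401),('r',2.43,2.169,.384),('r',2.43,2.181,.381)]
E
python3 fit.py | head -5
```

```text
[0.264 0.279 1.945 1.483] 14.785937330238019 [0.008 0.009 0.149 0.136]
phi 2.43 2.181 loads [69.5 84.3]
0.0 [(np.float64(69.0), np.float64(84.0)), (np.float64(72.0), np.float64(94.0)), (np.float64(75.0), np.float64(104.0)), (np.float64(78.0), np.float64(114.0)), (np.float64(81.0), np.float64(124.0))]
0.1 [(np.float64(79.0), np.float64(87.0)), (np.float64(82.0), np.float64(97.0)), (np.float64(85.0), np.float64(107.0)), (np.float64(88.0), np.float64(117.0)), (np.float64(91.0), np.float64(127.0))]
0.2 [(np.float64(89.0), np.float64(90.0)), (np.float64(92.0), np.float64(100.0)), (np.float64(95.0), np.float64(110.0)), (np.float64(98.0), np.float64(120.0)), (np.float64(101.0), np.float64(130.0))]
```

Call:
move_arm(
  rows=[
    {"grip": 66, "linear": [0, 0, 0], "spin": 0},
    {"grip": 66, "linear": [0, 0, -4], "spin": 0},
    {"grip": 66, "linear": [0, 0, -44], "spin": 0},
    {"grip": 66, "linear": [28, -16, -62], "spin": 0},
    {"grip": 66, "linear": [68, -40, -62], "spin": 0},
  ],
)

```text
t: 29.6
eef_pos: [0.6265, 0.024, 0.2389]
ee_rot: [0.9, 0.436, 0.003, 0.002]
ft_force: [0.2, -0.0, -0.1]
width: 0.0663
```

Run:
```python
from h import *
togo(*KL,.235,0.966)
```

```text
t 29.6 pos [0.6265 0.024  0.2389] yaw 0.9019 tilt -0.99997 q6 0.586 F [ 0.16 -0.03 -0.1 ] M [-0.041 -0.01  -0.01 ] tau6 -1.2434 w 0.0663
shift mm [116.9 -60.7   3.9] spin -0.0641
```

Call:
move_arm(
  rows=[
    {"grip": 66, "linear": [42, -21, 0], "spin": -0.06},
    {"grip": 66, "linear": [84, -43, 0], "spin": -0.06},
    {"grip": 66, "linear": [116.5, -59, 5], "spin": -0.06},
    {"grip": 66, "linear": [116.5, -59, 25], "spin": -0.06},
    {"grip": 66, "linear": [116.5, -59, 44], "spin": -0.06},
  ],
)

```text
t: 30.1
eef_pos: [0.6504, 0.1553, 0.1907]
ee_rot: [0.885, 0.466, 0.001, 0.0]
ft_force: [-0.0, -0.6, -0.5]
width: 0.0661
```

Call:
move_arm(
  rows=[
    {"grip": 66, "linear": [0, 0, 10], "spin": 0},
    {"grip": 66, "linear": [0, 0, 18], "spin": 0},
    {"grip": 66, "linear": [0, 0, 18], "spin": 0},
    {"grip": 66, "linear": [0, 0, 18], "spin": 0},
  ],
)

```text
t: 30.5
eef_pos: [0.6507, 0.1532, 0.1736]
ee_rot: [0.886, 0.464, 0.001, 0.0]
ft_force: [-0.6, 0.3, -0.3]
width: 0.0662
```

Run:
```python
from h import *
togo(*KL,.173,0.966)
```

```text
t 30.5 pos [0.6507 0.1532 0.1736] yaw 0.9652 tilt -1.0 q6 0.722 F [-0.58  0.26 -0.31] M [-0.007 -0.054  0.061] tau6 -0.0007 w 0.0662
shift mm [0.5 0.6 0.6] spin -0.0008
```

Call:
move_arm(
  newtons=50,
  rows=[
    {"grip": 44, "linear": [0.4, 0.4, 0.3], "spin": 0},
    {"grip": 36, "linear": [0.4, 0.4, 0.3], "spin": 0},
    {"grip": 36, "linear": [0.4, 0.4, 0.3], "spin": 0},
  ],
)

```text
t: 30.8
eef_pos: [0.6512, 0.1536, 0.1737]
ee_rot: [0.886, 0.464, 0.001, 0.0]
ft_force: [-0.9, -0.7, 5.0]
width: 0.043
```

Call:
move_arm(
  rows=[
    {"grip": 36, "linear": [0, 0, 0], "spin": 0.015},
  ],
)

```text
t: 30.9
eef_pos: [0.6512, 0.1536, 0.1737]
ee_rot: [0.889, 0.458, 0.001, 0.001]
ft_force: [-0.9, -0.1, 5.5]
width: 0.0425
```

```bash
python3 m.py
```

```text
yaw 0.9509 M [-0.126  0.209  0.373] F [-0.9 -0.1  5.5] [0.6512 0.1536 0.1737]
```

Call:
move_arm(
  rows=[
    {"grip": 36, "linear": [0, 0, 0], "spin": 0.012},
  ],
)

```text
t: 31.0
eef_pos: [0.6512, 0.1536, 0.1737]
ee_rot: [0.892, 0.452, 0.001, 0.001]
ft_force: [-1.1, -0.3, 5.6]
width: 0.0429
```

```bash
python3 m.py
```

```text
yaw 0.9387 M [-0.033  0.189  0.404] F [-1.1 -0.3  5.6] [0.6512 0.1536 0.1737]
```

Call:
move_arm(
  rows=[
    {"grip": 36, "linear": [0, 0, 0], "spin": 0.012},
  ],
)

```text
t: 31.1
eef_pos: [0.6512, 0.1536, 0.1737]
ee_rot: [0.895, 0.447, 0.001, 0.001]
ft_force: [-0.6, -1.0, 4.6]
width: 0.0429
```

```bash
python3 m.py
```

```text
yaw 0.9268 M [-0.096  0.178  0.396] F [-0.6 -1.   4.6] [0.6512 0.1536 0.1737]
```

Call:
move_arm(
  rows=[
    {"grip": 36, "linear": [0, 0, 0], "spin": 0.012},
  ],
)

```text
t: 31.2
eef_pos: [0.6512, 0.1536, 0.1736]
ee_rot: [0.897, 0.442, 0.001, 0.001]
ft_force: [-0.8, -0.7, 5.2]
width: 0.0431
```

```bash
python3 m.py
```

```text
yaw 0.9148 M [-0.128  0.146  0.358] F [-0.8 -0.7  5.2] [0.6512 0.1536 0.1736]
```

Call:
move_arm(
  rows=[
    {"grip": 36, "linear": [0, 0, 0], "spin": 0.012},
  ],
)

```text
t: 31.3
eef_pos: [0.6512, 0.1536, 0.1736]
ee_rot: [0.9, 0.436, 0.001, 0.001]
ft_force: [-0.5, -0.7, 4.6]
width: 0.0426
```

```bash
python3 m.py
```

```text
yaw 0.9028 M [-0.113  0.124  0.443] F [-0.5 -0.7  4.6] [0.6512 0.1536 0.1736]
```

```bash
sed -i 's/(.r.,2.43,2.181,.381)\]/("r",2.43,2.181,.381),("l",2.445,2.181,.373),("l",2.457,2.181,.404),("l",2.469,2.181,.396),("l",2.481,2.181,.358),("l",2.493,2.181,.443)]/' extra.py; python3 fit.py | head -4
```

```text
[0.264 0.279 1.901 1.516] 16.492782827378768 [0.007 0.009 0.014 0.096]
phi 2.493 2.181 loads [79.1 84.3]
0.0 [(np.float64(79.0), np.float64(84.0)), (np.float64(82.0), np.float64(94.0)), (np.float64(85.0), np.float64(104.0)), (np.float64(88.0), np.float64(114.0)), (np.float64(91.0), np.float64(124.0))]
0.1 [(np.float64(89.0), np.float64(87.0)), (np.float64(92.0), np.float64(97.0)), (np.float64(95.0), np.float64(107.0)), (np.float64(98.0), np.float64(117.0)), (np.float64(101.0), np.float64(127.0))]
```

Call:
move_arm(
  rows=[
    {"grip": 66, "linear": [0, 0, 0], "spin": 0},
    {"grip": 66, "linear": [0, 0, -4], "spin": 0},
    {"grip": 66, "linear": [0, 0, -44], "spin": 0},
    {"grip": 66, "linear": [-20, 12, -80], "spin": 0},
    {"grip": 66, "linear": [-58, 34, -120], "spin": 0},
  ],
)

```text
t: 31.8
eef_pos: [0.6424, 0.0952, 0.2875]
ee_rot: [0.899, 0.438, 0.0, -0.0]
ft_force: [1.8, -0.6, -0.3]
width: 0.0659
```

Run:
```python
from h import *
togo(*cl(-0.0,0),.3,1.39)
```

```text
t 31.8 pos [0.6424 0.0952 0.2875] yaw 0.9061 tilt -1.0 q6 0.694 F [ 1.78 -0.62 -0.29] M [-0.057 -0.041  0.011] tau6 0.9529 w 0.0659
shift mm [-42.   19.7 -12.5] spin -0.4839
```

Call:
move_arm(
  rows=[
    {"grip": 66, "linear": [-40, 20, -20], "spin": 0},
    {"grip": 66, "linear": [-42, 20, -25], "spin": 0},
    {"grip": 66, "linear": [-42, 20, -25], "spin": 0},
    {"grip": 66, "linear": [-42, 20, -25], "spin": 0},
  ],
)

```text
t: 32.2
eef_pos: [0.6321, 0.0494, 0.3103]
ee_rot: [0.9, 0.436, -0.0, -0.001]
ft_force: [-0.9, 0.2, -0.9]
width: 0.0659
```

Run:
```python
from h import *
d=get_image("wrist"); cv2.imwrite("pics/wf.png",d["image"])
print(state()["t"])
d2=get_image("scene"); cv2.imwrite("pics/sf.png",cv2.resize(d2["image"][150:320,140:400],None,fx=3,fy=3,interpolation=cv2.INTER_CUBIC))
```

```text
32.25
```

View pics/wf.png

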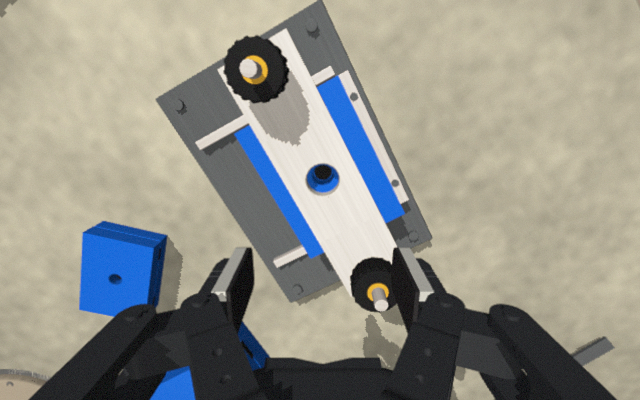

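View pics/sf.png

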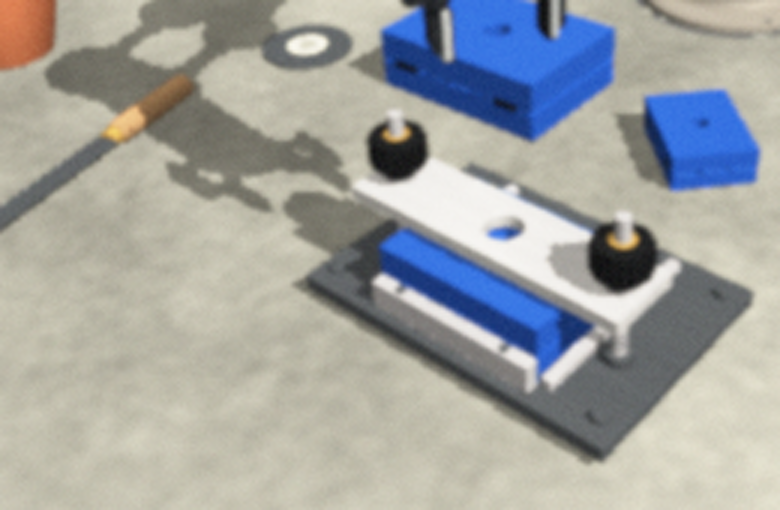

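Run:
```python
from h import *
d=get_image("wrist"); a=d["image"]; cv2.imwrite("pics/wfz.png",cv2.resize(a[60:280,180:440],None,fx=2.7,fy=2.7,interpolation=cv2.INTER_CUBIC))
c,s=np.cos(PSI),np.sin(PSI)
for n,p,z in [("front-left top",(235,130),.074),("front-right top",(311,258),.074),("rear-right top",(403,216),.074),("rear-left",(318,84),.074),("sprue",(323,173),.074)]:
    w=ray(d,p,z); v=w[:2]-[.6325,.0503]; print(n,w.round(4),"clamp",np.round([v@[c,s],v@[-s,c]],4))
```

```text
front-left top [0.5942 0.1353 0.074 ] clamp [-0.0528  0.0769]
front-right top [ 0.5658 -0.0131  0.074 ] clamp [-0.0544 -0.0743]
rear-right top [ 0.6694 -0.0332  0.074 ] clamp [ 0.0511 -0.0757]
rear-left [0.6802 0.1193 0.074 ] clamp [0.0348 0.0764]
sprue [0.6333 0.0522 0.074 ] clamp [0.0004 0.002 ]
```

View pics/wfz.png

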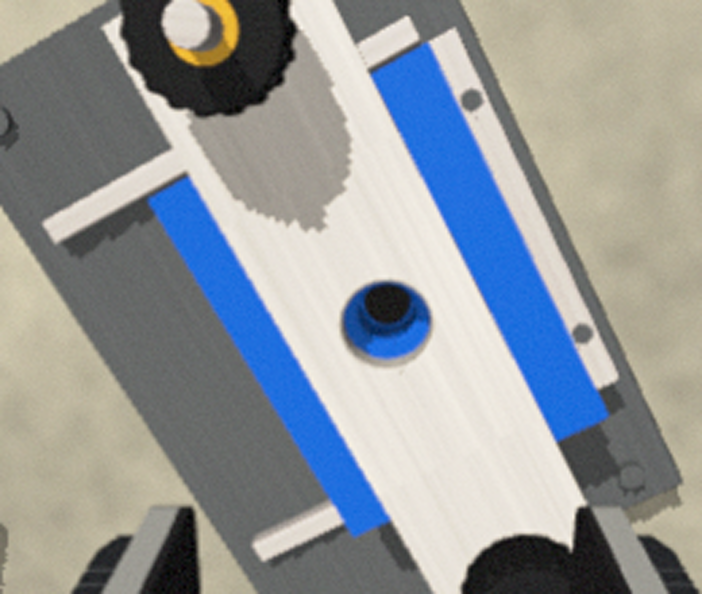

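```bash
python3 -c "
from workcell import *
s=state(); print(s['t'],s['eef_pos'],s['ft_force']); print(sign_off())"
```

```text
32.35 [0.63209261 0.04988777 0.30982129] [-1.18978363 -0.61737613  0.03849696]
the job is handed in; nothing more can be done
None
```

The mould is home against the rear stop, the plate is clamped at close to 80 N per pad, and the job is handed in at 32.4 s with the arm clear. I pushed the mould until it stalled on the stop at about 24 N. I then turned the knobs clockwise alternately: about 2.5 rad left and 2.2 rad right, never more than about 0.6 rad apart in turn.

**Last checks:**
- **Mould position:** the final picture shows it flat against the stop fence. The sprue measures 0.4 mm (x) and 2 mm (y) off the nominal centre, within camera accuracy.
- **Knob torque:** the last readings averaged about 0.395 N m on each knob. My fit puts the pads at about 79 N left and 84 N right.
- **Bystanders:** the arm made no contact with the other things on the bench, and those in the final views looked unmoved. The tongs and the red wax block were out of those views.

**Uncertainties:**
- **Pad loads:** single torque readings scattered by about ±0.04 N m, so each pad load is only good to roughly ±10 N. The right load was not measured again after the last small left turn, which should have added about 2 N.
- **Plate tilt:** I did not measure it. The difference in turns plus the 0.2 degrees it may have started with gives about 0.5 degrees at worst.
- **First right-knob turn:** it was gripped about 3 mm off centre. It read 0.36 N m with 12 N of side force, so I left that reading out.

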